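Change over the hand press: slot die in, the other dies to their boards

TASK

The next job needs slotted holes: slide the slot die fully home under the ram of the hand press, against the back stop, with its grip post towards you. Put the round-hole die that is in the press now, and the corner-notch die, back squarely on their own storage boards (each board shows a punched sample of its die), posts towards you, so that the slot die's board is left empty; leave the tape measure beside the press where it stands.

Things in the scene. Friction and masses are not known exactly. Their poses are not given: they have to be found in the camera images.
- die_round_grip (a point): Round-hole die, at first in the press. All dies: dark steel bar 156 long (x), 44 wide, 12 thick; at its near end an upright grip post 22 (x) by 30 (y), black on top, top 62 above the underside; at the far end the steel head, centre 110 from the post, top 44 up; here a disc 60 across. Point: in the post, 37 above the underside, 14 from the bar's near end; +x points to the head. 0.45-0.75 kg.
- die_slot_grip (a point): Slot die: same bar and grip post as the round-hole die, but its head is a narrow steel oblong with round ends, 22 (x) by 64 (y). At first it lies wrongly on the corner-notch board. Point: in the post, 37 mm above the underside; +x points from post to head (head centre at x = 110), z up. Centre of mass about 40 mm from the post towards the head.
- die_notch_grip (a point): Corner-notch die: same bar and grip post as the round-hole die, but its head is a steel L (angle), legs 60 long and 26 wide. At first it lies wrongly on the round-hole board. Point: in the post, 37 mm above the underside; +x points from post to head (head centre at x = 110), z up.
- board_round: Home board of the round-hole die: fixed plywood 220 (x) by 96 (y), 10 thick, flush black rubber pad; at the +x end a bright sheet sample 38 by 84 (top 16 above the bench) with a round black hole 28 across. Origin under the board's centre, at bench height. A die lying right has its axes parallel and its point at x -86, y 0, z 47 mm. At first the corner-notch die is on it.
- board_slot: Home board of the slot die: like the round-hole board, but its sample has a long black slot, 60 (y) by 10. Origin under the board's centre, at bench height. A die lying right on it has its point at x -86, y 0, z 47 mm. Empty at first (a die may be parked here) and empty at the end.
- board_notch: Home board of the corner-notch die: like the round-hole board, but its bright sample has a large corner, 20 by 38, cut out. Origin under the board's centre, at bench height. A die lying right has its axes parallel and its point at x -86, y 0, z 47 mm. At first the slot die is on it.
- press_seat (a point): Grey hand press. Point on the ram axis, on the bolster (45 above bench, 94 wide, reaches x -147). +x into the throat. Guides 8 high at y +-31, x -105 to 45; back stop at x 32. Ram nose (38 wide) 52 above the bolster, 8 above a die head: slide dies in and out level. Press head from z 155 up begins at x -35. A die fully home has its point at x -110, y 0, z 37 mm, head under the ram.
- tape_center (a point): Tape measure standing loose on the bench between the press and the boards, grey and black rounded case 68 by 36 and 60 high; point at its centre. To be left alone.
There are look-alikes about, which are no part of the job. Leave any purple or yellow look-alike of the board_round alone.

How it is judged:
By the outcome, as a careful person would: the job done as asked, in the order asked, and still so for the second after the job is handed in, with the robot touching nothing.
It also fails if it takes over 118 s, if anything falls off the work surface, if the arm or the gripper's body presses on something with over 40 N, if the wrist force passes 120 N, or if a joint passes its speed limit or range.

ROBOT

A 6-joint arm with a two-finger parallel gripper is mounted at the origin on the work surface. World frame = base frame: x ahead of the robot, y to its left, z up, the work surface at z = 0. Lengths are in mm, angles in degrees, forces in N, time in s.
With the tool pointing down it reaches from about 350 to 975 mm from the base axis. Payload 17.4 kg.
Tool frame: the origin (TCP) lies at the very end of the fingers, on their centre line; the grasp point (between the pads) lies 19 mm behind it (arm.grip_depth is the distance from the TCP to the grasp point, in mm); z points along the fingers, y is the direction in which the jaws open and shut (so a half turn about z gives the same grasp; the last joint's range is limited). The gripper opens to 85 mm and grips with 20 to 120 N. Pads are 22 mm wide; open, the fingers measure 114 mm over their backs; the gripper's body (76 mm by 85 mm) begins 54 mm behind the grasp point. The pads swing forward as they close: fully open they stand 13 mm farther back than shut.
Start: joints at [72.147, 6.646, 82.598, -0, 90.757, -2.166], TCP at [182.522, 649.86, 231.303] pointing down, gripper open.
Joint ranges: [-162.19, 162.19], [-47.58, 125.68], [4.15, 143.07], [-65.23, 245.23], [0.69, 171.88], [-170.13, 170.13]. Speed limits (degrees/s): [108.29, 108.29, 127.2, 180, 180, 180].

INTERFACE

Orientations are given as [roll, pitch, yaw] about the fixed x, y, z axes, in that order (R = Rz(yaw) Ry(pitch) Rx(roll)).
In Python, from cell import telemetry, imaging, arm gives the robot as it stands. The module is installed in compiled form; this text tells all that it offers.
- The arm moves only by the tool carry_out, never from a script. Its argument "commands" is one flat list of numbers, 6 for each row, row after row: the shift along the tool's x, y, z in mm, then the turn, a rotation vector about the tool's x, y, z in rad. In form: [x, y, z, wx, wy, wz, x, y, z, wx, wy, wz, ...]. A call has 1 to 20 rows; each row shifts and turns the commanded pose from where the row before left it, along the tool's axes as they then stand; what a row does not reach is not made up. A row lasts 1/10 s, in which the tool goes at most 50 mm and 8.59 degrees, less where a joint would pass 70% of its speed; a pose out of reach is approached as far as the arm can. A call is refused whole if a number of a shift passes 50 or a number of a turn 0.15, either way. A call with a gripper value outside its range is refused whole. "gripper" is the finger opening in mm, from 0 to 85.4, set as the call begins (left out, the last holds). The fingers move at their own pace and stop on an object; "newtons" is the grip in N (left out, the last holds). Time passes only in rows, so rows that do not move let the fingers close. It gives the time, the measured TCP pose, the force and the opening at its end, in the units of the state.
- telemetry.observe(): the state, without advancing time (a new reading comes with each control period).
- imaging.snapshot(name): name is "scene" or "side" or "wrist"; returns the picture (420x560x3 uint8, red, green, blue); there is no depth.
- imaging.camera_info(name): a dict with "K" (3x3 intrinsics, pixels), "position" and "attitude" of the camera in the world. Camera axes: x right, y up, looking along -z (the intrinsics and any distortion apply to the point x, -y, -z); pixel columns grow to the right and rows downward; lengths in mm; the calibration is good to about 2 mm. A picture is of the moment at which its call begins: read the wrist's pose just before it. camera_info takes no time and is no camera call; for the wrist camera it gives the pose at the moment of the call.
- arm.hand_in(): hands the job in, once; it reports no verdict.
The state is a dict: "time": time; "qpos": joint angles; "dq": joint speeds; "joint_efforts": joint torques, N m; "eef_pos": TCP position; "eef_rot": TCP orientation; "ft_force": force on the tool from outside, world axes, zero at the start; "ft_torque": the same for the moment, N m; "width": finger opening in mm.
Only numpy, scipy, OpenCV 4.12 (cv2) and the standard library are available. Lean on these libraries where they do the work, as an engineer would, in place of code of your own. Each camera call takes 0.05 s, during which the arm holds its last target.

## Working session

There is one attempt and no reset: what is moved stays moved. The work goes in short steps, Python scripts to look and compute and a tool call to move; the robot and the scene stay as the last step left them, time stands still between calls to the robot, and variables do not carry over. Pictures are saved under pics/ and viewed, and the job is handed in when it is done.

Besides the shell and the picture viewer there is one more tool, called after "Request:" as name(argument=value, ...), one argument or row to a line, values as JSON. carry_out: Moves the arm, as the interface text tells. Its arguments: {"type":"object","properties":{"commands":{"type":"array"},"gripper":{"type":"number"},"newtons":{"type":"number"}},"required":["commands"]}

```bash
mkdir -p pics; cat > h.py <<'E'
import numpy as np, cv2
from cell import telemetry, imaging, arm
def snap(n,f):
    im=imaging.snapshot(n); cv2.imwrite('pics/'+f,im[:,:,::-1]); return im
E
python3 - <<'E'
from h import *
print(telemetry.observe())
for n in ['scene','side','wrist']:
    print(n,imaging.camera_info(n)); snap(n,n+'0.png')
E
```

```text
{'time': 0.0, 'qpos': array([ 7.21470835e+01,  6.67495693e+00,  8.26361905e+01, -1.42162308e-03,
        9.07571741e+01, -2.16614015e+00]), 'dq': array([ 0.00112963, -0.04575779, -0.00441002,  0.04211685,  0.06475032,
        0.00345459]), 'joint_efforts': array([-5.50539728e-03, -7.31984854e+01, -6.32485843e+01, -3.32341342e-04,
        6.29441463e-03,  3.16972773e-05]), 'eef_pos': array([182.46480154, 649.66689906, 230.54756491]), 'eef_rot': array([-1.79931674e+02, -1.16186051e-03,  1.64313205e+02]), 'ft_force': array([ 0.20037613,  1.12523725, -0.16016949]), 'ft_torque': array([-0.03572523, -0.03359972,  0.00758268]), 'width': 85.64387201135301}
scene {'K': array([[403.10327408,   0.        , 279.13983491],
       [  0.        , 403.10327408, 204.08765365],
       [  0.        ,   0.        ,   1.        ]]), 'position': array([1296.88471758,  322.01528288,  846.94367064]), 'attitude': array([ 48.40252194,   1.14565532, 107.94034038])}
side {'K': array([[389.35362699,   0.        , 280.45129379],
       [  0.        , 389.35362699, 209.45211138],
       [  0.        ,   0.        ,   1.        ]]), 'position': array([   1.79858436, -831.67893895,  643.63153826]), 'attitude': array([ 60.82922348,  -0.76865659, -26.38891983])}
wrist {'K': array([[313.92793665,   0.        , 283.76813925],
       [  0.        , 313.92793665, 209.48777346],
       [  0.        ,   0.        ,   1.        ]]), 'position': array([120.41447247, 667.51530702, 373.53813183]), 'attitude': array([-14.9530156 ,   0.09307174,  74.33247204])}
```

View pics/scene0.png

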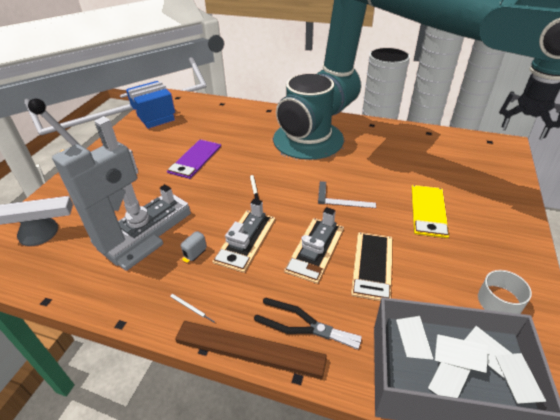

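View pics/side0.png

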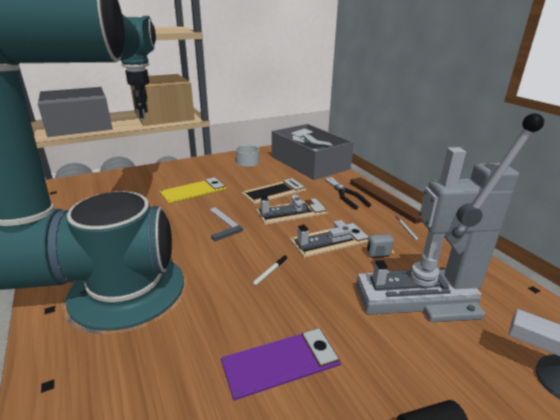

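View pics/wrist0.png

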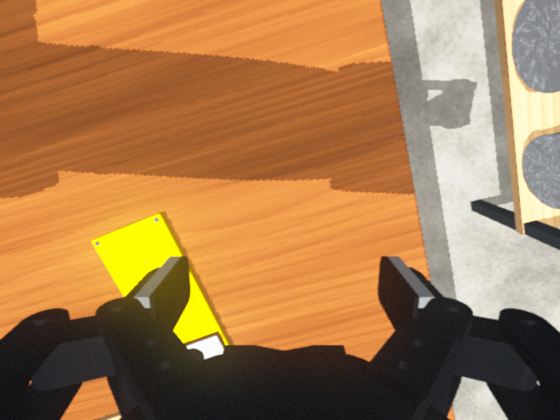

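```bash
python3 - <<'E'
import cv2
s=cv2.imread('pics/scene0.png'); 
cv2.imwrite('pics/sc_c1.png',cv2.resize(s[170:310,205:405],None,fx=4,fy=4,interpolation=cv2.INTER_CUBIC))
cv2.imwrite('pics/sc_c2.png',cv2.resize(s[130:280,60:220],None,fx=4,fy=4,interpolation=cv2.INTER_CUBIC))
s=cv2.imread('pics/side0.png')
cv2.imwrite('pics/si_c1.png',cv2.resize(s[165:315,235:435],None,fx=4,fy=4,interpolation=cv2.INTER_CUBIC))
E
```

```text
(no output)
```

View pics/sc_c1.png

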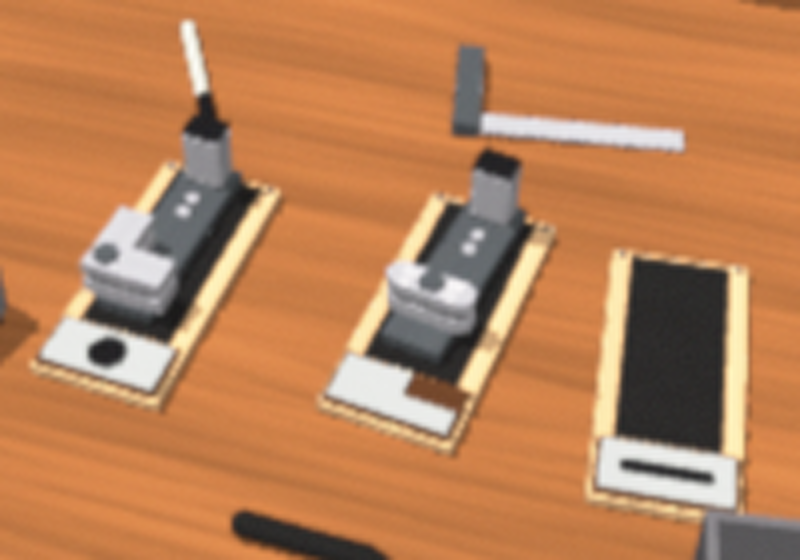

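View pics/sc_c2.png

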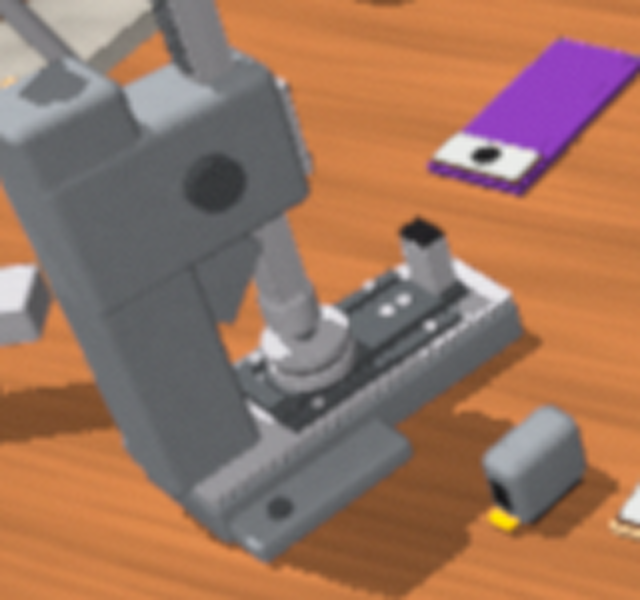

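View pics/si_c1.png

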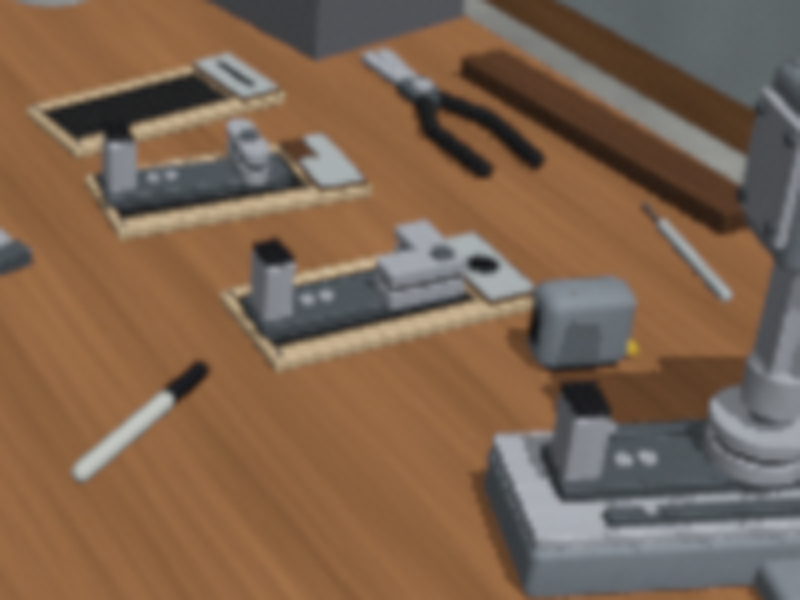

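```bash
cat >> h.py <<'E'
from scipy.spatial.transform import Rotation as Rn
def rays(ci,px):
    px=np.atleast_2d(np.array(px,float)); K=ci['K']
    d=np.c_[(px[:,0]-K[0,2])/K[0,0],-(px[:,1]-K[1,2])/K[1,1],-np.ones(len(px))]
    return np.array(ci['position']),d@Rn.from_euler('xyz',ci['attitude'],degrees=True).as_matrix().T
def cast(ci,px,z):
    o,d=rays(ci,px); z=np.broadcast_to(z,len(d)); return o+d*((z-o[2])/d[:,2])[:,None]
def proj(ci,P):
    P=np.atleast_2d(P); c=(P-ci['position'])@Rn.from_euler('xyz',ci['attitude'],degrees=True).as_matrix()
    K=ci['K']; return np.c_[K[0,2]+K[0,0]*c[:,0]/-c[:,2],K[1,2]-K[1,1]*c[:,1]/-c[:,2]]
E
python3 - <<'E'
from h import *
np.set_printoptions(precision=1,suppress=True)
S=imaging.camera_info('scene');D=imaging.camera_info('side')
def sc(x,y):return (205+x/4,170+y/4)
def pr(x,y):return (60+x/4,130+y/4)
def si(x,y):return (235+x/4,165+y/4)
print('posts scene',cast(S,[sc(207,127),sc(497,163),pr(422,232)],[72,72,107]))
print('posts side',cast(D,[si(273,250),si(118,133),si(583,398)],[72,72,107]))
# board corners scene: near-left, near-right, far-right, far-left (image)
for n,c in dict(round=[(172,163),(282,188),(160,405),(33,365)],notch=[(438,195),(554,228),(452,450),(320,402)],slot=[(617,250),(747,267),(738,515),(588,495)]).items():
    p=cast(S,[sc(*q) for q in c],10); print(n,p[:,:2].tolist()); 
    m=p.mean(0); a=(p[2]+p[3]-p[0]-p[1])/2; print(m,np.hypot(*a[:2]),np.degrees(np.arctan2(a[1],a[0])))
p=cast(S,[pr(420,232)],107);
print('bolster corner',cast(S,[pr(520,290),pr(455,258)],45), cast(D,[si(497,437),si(528,545)],45))
print('tape',cast(S,[pr(535,440)],40))
E
```

```text
posts scene [[ 480.   -27.5   72. ]
 [ 457.4  183.2   72. ]
 [ 536.1 -288.9  107. ]]
posts side [[ 475.6  -36.9   72. ]
 [ 450.4  169.    72. ]
 [ 528.  -299.5  107. ]]
round [[461.803848274643, -66.7135714266143], [463.97372351257036, 23.196007049398986], [684.8036808082165, 11.517284964986061], [677.9871674473791, -83.59058822110035]]
[572.1 -28.9  10. ] 218.97262045319192 -3.738560743320536
notch [[437.54033805028337, 137.61699805331662], [447.04173690310256, 227.2896467317804], [664.0570540005101, 204.1079791796994], [651.5170949690184, 111.72137791343366]]
[550.  170.2  10. ] 216.88865117378546 -6.496317967945351
slot [[456.1029383844841, 274.9246722688433], [446.2612855609042, 365.76986611395637], [660.5835285793304, 383.55230619893854], [672.9247258364991, 293.17115114898337]]
[559.  329.4  10. ] 216.32340257823012 4.7768719915324604
bolster corner [[ 512.8 -232.7   45. ]
 [ 493.4 -299.    45. ]] [[ 515.8 -246.5   45. ]
 [ 474.  -331.8   45. ]]
tape [[ 646.3 -153.1   40. ]]
```

```bash
cat >> h.py <<'E'
def Rt(yaw): return Rn.from_euler('xyz',[180,0,yaw],degrees=True).as_matrix()
def plan(cur,wps,dec=0):
    """cur=(x,y,z,yaw) commanded; wps rows (x,y,z,yaw,step). prints rows"""
    p=np.array(cur[:3],float); yaw=cur[3]; out=[]
    for x,y,z,yw,st in wps:
        t=np.array([x,y,z],float); dy=(yw-yaw+180)%360-180
        n=max(1,int(np.ceil(max(np.linalg.norm(t-p)/st,abs(dy)/8)-1e-6)))
        for k in range(n):
            d=(t-p)/(n-k); s=np.round(Rt(yaw).T@d,dec)+0.0
            w=round(-np.radians((yw-yaw+180)%360-180)/(n-k),3)+0.0
            p=p+Rt(yaw)@s; yaw=yaw-np.degrees(w)
            out.append([*[int(v) if dec==0 else round(float(v),1) for v in s],0,0,w])
    for i in range(0,len(out),20):
        print(len(out[i:i+20]),'rows:',str([v if v else 0 for r in out[i:i+20] for v in r]).replace(' ',''))
    print('end',np.round(p,1),round(yaw,2))
E
python3 -c "
from h import *
plan((182.5,649.9,231.3,164.31),[(520,150,310,177,46)])"
```

```text
14 rows: [-33,-28,-6,0,0,np.float64(-0.016),-32,-28,-6,0,0,np.float64(-0.016),-32,-29,-6,0,0,np.float64(-0.016),-32,-29,-6,0,0,np.float64(-0.016),-31,-30,-5,0,0,np.float64(-0.016),-31,-30,-6,0,0,np.float64(-0.016),-30,-31,-5,0,0,np.float64(-0.016),-29,-31,-6,0,0,np.float64(-0.016),-29,-32,-5,0,0,np.float64(-0.016),-28,-32,-6,0,0,np.float64(-0.015),-28,-33,-5,0,0,np.float64(-0.016),-28,-33,-6,0,0,np.float64(-0.015),-27,-34,-5,0,0,np.float64(-0.016),-26,-35,-6,0,0,np.float64(-0.015)]
end [519.6 149.6 310.3] 176.97
```

Request:
carry_out(
  commands=[-33, -28, -6, 0, 0, -0.016, -32, -28, -6, 0, 0, -0.016, -32, -29, -6, 0, 0, -0.016, -32, -29, -6, 0, 0, -0.016, -31, -30, -5, 0, 0, -0.016, -31, -30, -6, 0, 0, -0.016, -30, -31, -5, 0, 0, -0.016, -29, -31, -6, 0, 0, -0.016, -29, -32, -5, 0, 0, -0.016, -28, -32, -6, 0, 0, -0.015, -28, -33, -5, 0, 0, -0.016, -28, -33, -6, 0, 0, -0.015, -27, -34, -5, 0, 0, -0.016, -26, -35, -6, 0, 0, -0.015, 0, 0, 0, 0, 0, 0, 0, 0, 0, 0, 0, 0, 0, 0, 0, 0, 0, 0],
)

```text
time: 1.85
eef_pos: [519.3, 150.2, 310.1]
eef_rot: [180.0, -0.0, 177.0]
ft_force: [-0.3, 0.0, -0.8]
width: 85.4
```

```bash
sed -i 's/w=round(-np.rad/w=round(float(-np.rad/; s/(n-k),3)+0.0$/(n-k)),3)+0.0/' h.py; python3 - <<'E'
from h import *
o=telemetry.observe();print(o['time'],o['eef_pos'],o['eef_rot'])
import pickle
ci=imaging.camera_info('wrist'); pickle.dump(ci,open('w1.pkl','wb')); snap('wrist','w1.png'); print(ci['position'],ci['attitude'])
E
```

```text
1.85 [519.25896525 150.15125368 310.06169048] [ 1.79994447e+02 -2.63097566e-02  1.76995265e+02]
[454.89684467 153.63927165 452.97676837] [-1.49216018e+01  2.92655307e-02  8.70150334e+01]
```

View pics/w1.png

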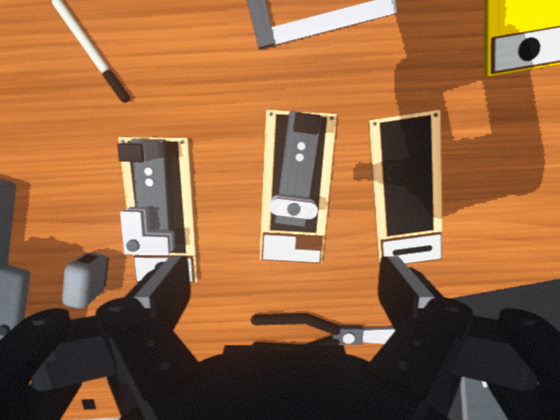

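```bash
cat > m1.py <<'E'
from h import *
import pickle
np.set_printoptions(precision=1,suppress=True)
ci=pickle.load(open('w1.pkl','rb')); im=cv2.imread('pics/w1.png')
for n,x,y in [('bench',230,150),('ply',188,200),('plynotch',330,150),('plyslot',376,170),('pad',400,140),('top',131,152),('bar',303,170),('post',150,148)]: print(n,im[y,x])
cv2.imwrite('pics/w1c.png',cv2.resize(im[95:285,105:450],None,fx=2.3,fy=2.3,interpolation=cv2.INTER_CUBIC))
cv2.imwrite('pics/w1d.png',cv2.resize(im[100:270,100:210],None,fx=3.5,fy=3.5,interpolation=cv2.INTER_CUBIC))
E
python3 m1.py
```

```text
bench [ 65 130 217]
ply [191 244 252]
plynotch [193 243 252]
plyslot [123 175 216]
pad [38 41 48]
top [68 69 89]
bar [119 115 118]
post [ 93  96 107]
```

View pics/w1c.png

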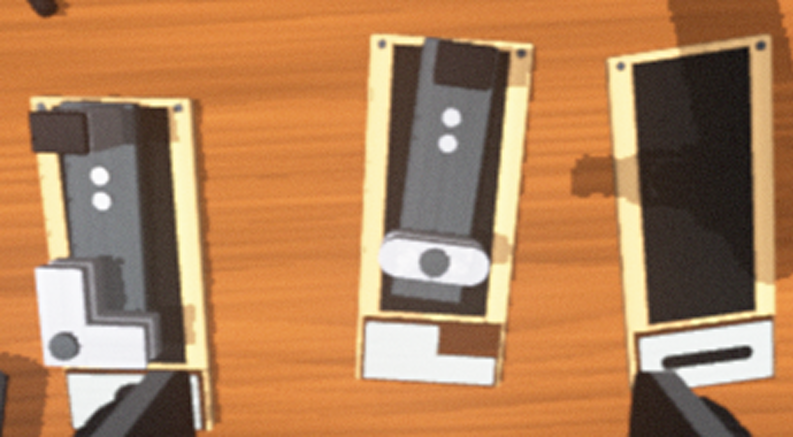

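```bash
cat > m2.py <<'E'
from h import *
import pickle
np.set_printoptions(precision=1,suppress=True)
ci=pickle.load(open('w1.pkl','rb'))
c=lambda L:[(105+x/2.3,95+y/2.3) for x,y in L]
def ang(a):return round(float(np.degrees(np.arctan2(a[1],a[0]))),1)
for n,q in dict(notch=[(371,36),(533,46),(499,387),(357,379)],slot=[(608,60),(769,36),(775,377),(632,386)],round=[(30,98),(190,98),(210,428),(68,428)]).items():
    p=cast(ci,c(q),10)[:,:2]; print(n,'C',p.mean(0),'sides near/far/left/right',[round(float(np.hypot(*(p[i]-p[j]))),1) for i,j in((0,1),(2,3),(0,3),(1,2))],'ang',ang(p[3]-p[0]),ang(p[2]-p[1]),'near',ang(p[1]-p[0])-90, 'nearmid',(p[0]+p[1])/2)
for n,q,h in [('notchdie',[(31,111),(88,110),(88,152),(32,153)],(63,347)),('slotdie',[(437,45),(497,48),(494,90),(433,84)],(434,263))]:
    p=cast(ci,c(q),72)[:,:2];hd=cast(ci,c([h]),54)[0,:2]; print(n,'post',p.mean(0),[round(float(np.hypot(*(p[i]-p[j]))),1) for i,j in((0,1),(2,3),(0,3),(1,2))],'ang',ang(p[3]-p[0]),ang(p[2]-p[1]),'head',hd,np.hypot(*(hd-p.mean(0))),ang(hd-p.mean(0)))
for n,d in [('notchdie',[(99,176),(101,201)]),('slotdie',[(451,118),(447,143)])]: print(n,'dots',cast(ci,c(d),22)[:,:2])
E
python3 m2.py
```

```text
notch C [547.4 166.3] sides near/far/left/right [95.3, 94.5, 217.6, 217.7] ang -6.3 -6.5 near -6.400000000000006 nearmid [439.2 178.3]
slot C [557.2 326.7] sides near/far/left/right [94.3, 94.4, 210.9, 218.0] ang 5.4 5.3 near 5.299999999999997 nearmid [450.4 316.8]
round C [569.7 -35. ] sides near/far/left/right [95.8, 96.0, 217.7, 217.7] ang -4.0 -3.9 near -3.0 nearmid [461.1 -27.4]
notchdie post [475.9 -30.9] [29.5, 29.5, 21.7, 21.7] ang -9.3 -9.6 head [601.4 -60. ] 128.86169441316 -13.0
slotdie post [454.3 181.1] [30.4, 31.5, 19.2, 20.7] ang -8.6 -5.5 head [561.6 160.9] 109.07282519392585 -10.6
notchdie dots [[505.9 -36.3]
 [520.9 -37.6]]
slotdie dots [[482.7 175.4]
 [497.1 172.4]]
```

```bash
python3 -c "
from h import *
plan((519.6,149.6,310.3,176.97),[(475,-270,260,176.97,40)])"
```

```text
11 rows: [2,-38,5,0,0,0,2,-38,5,0,0,0,2,-38,4,0,0,0,2,-38,5,0,0,0,2,-38,4,0,0,0,2,-39,5,0,0,0,2,-38,4,0,0,0,2,-39,5,0,0,0,2,-38,4,0,0,0,2,-39,5,0,0,0,2,-38,4,0,0,0]
end [ 475.4 -269.6  260.3] 176.97
```

Request:
carry_out(
  commands=[2, -38, 5, 0, 0, 0, 2, -38, 5, 0, 0, 0, 2, -38, 4, 0, 0, 0, 2, -38, 5, 0, 0, 0, 2, -38, 4, 0, 0, 0, 2, -39, 5, 0, 0, 0, 2, -38, 4, 0, 0, 0, 2, -39, 5, 0, 0, 0, 2, -38, 4, 0, 0, 0, 2, -39, 5, 0, 0, 0, 2, -38, 4, 0, 0, 0, 0, 0, 0, 0, 0, 0, 0, 0, 0, 0, 0, 0],
)

```text
time: 3.2
eef_pos: [475.6, -269.2, 260.0]
eef_rot: [180.0, -0.0, 177.0]
ft_force: [0.5, 0.8, 0.6]
width: 85.1
```

```bash
python3 - <<'E'
from h import *
import pickle
ci=imaging.camera_info('wrist'); pickle.dump(ci,open('w2.pkl','wb')); im=snap('wrist','w2.png')[:,:,::-1]; print(ci['position'],ci['attitude'])
cv2.imwrite('pics/w2c.png',cv2.resize(im[60:335,150:450],None,fx=2.1,fy=2.1,interpolation=cv2.INTER_CUBIC))
E
```

```text
[ 411.20493452 -265.77773182  402.94056915] [-1.49216898e+01  5.29128703e-03  8.69877716e+01]
```

View pics/w2.png

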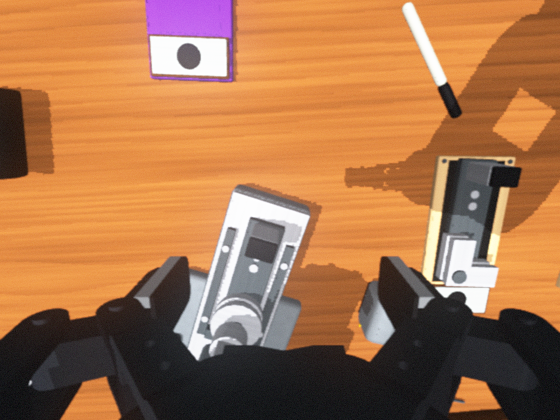

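View pics/w2c.png

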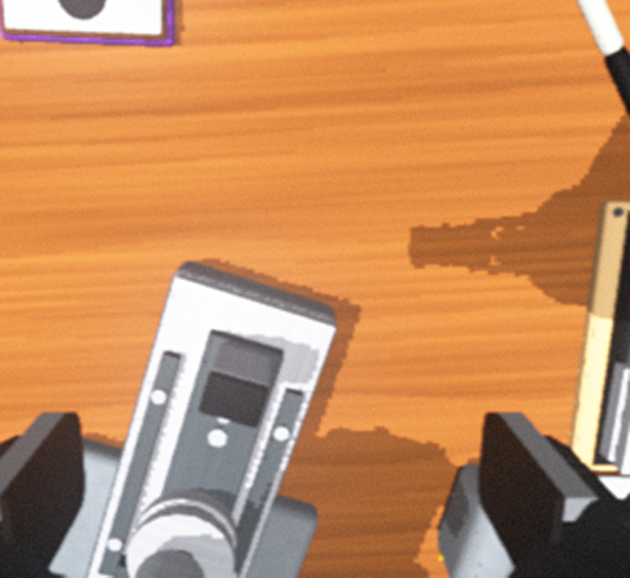

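```bash
cat > m3.py <<'E'
from h import *
import pickle
np.set_printoptions(precision=1,suppress=True)
ci=pickle.load(open('w2.pkl','rb'))
c=lambda L:[(150+x/2.1,60+y/2.1) for x,y in L]
def ang(a):return round(float(np.degrees(np.arctan2(a[1],a[0]))),1)
p=cast(ci,c([(206,371),(270,386),(262,426),(200,411)]),107)[:,:2]
print('post',p.mean(0),[round(float(np.hypot(*(p[i]-p[j]))),1) for i,j in((0,1),(2,3),(0,3),(1,2))],'ang',ang(p[3]-p[0]),ang(p[2]-p[1]),ang(p[1]-p[0])-90)
b=cast(ci,c([(179,276),(335,326),(90,578)]),45)[:,:2]; print('bolster',b,np.hypot(*(b[1]-b[0])),ang(b[1]-b[0])-90,ang(b[2]-b[0]))
g=cast(ci,c([(173,353),(294,390),(113,545),(107,562)]),53)[:,:2];print('guides near',g[:2],np.hypot(*(g[1]-g[0])),ang(g[1]-g[0])-90)
# guide lengthwise: left edge
e=cast(ci,c([(163,353),(104,560),(187,353),(128,560),(282,390),(230,578)]),53)[:,:2];print('guide edges',ang(e[1]-e[0]),ang(e[3]-e[2]),ang(e[5]-e[4]))
s=cast(ci,c([(158,397),(281,434),(114,545)]),53)[:,:2];print('screws',s,ang(s[1]-s[0])-90,ang(s[2]-s[0]))
d=cast(ci,c([(217,438)]),57)[:,:2];print('dot',d)
bar=cast(ci,c([(212,330),(285,349)]),57)[:,:2];print('bar near',bar,np.hypot(*(bar[1]-bar[0])),ang(bar[1]-bar[0])-90)
q=cast(ci,[(520,176),(499-0,176)],72);print('notch post',q)
E
python3 m3.py
```

```text
post [ 530.9 -294.4] [31.3, 30.9, 20.8, 21.1] ang -12.7 -13.9 -17.099999999999994
bolster [[ 481.8 -326. ]
 [ 515.1 -240.7]
 [ 671.8 -399.8]] 91.57962429074242 -21.299999999999997 -21.2
guides near [[ 523.7 -332. ]
 [ 549.3 -265.6]] 71.15312861878517 -21.099999999999994
guide edges -20.6 -20.1 -17.5
screws [[ 549.5 -343.1]
 [ 576.  -274.4]
 [ 643.7 -379.3]] -21.099999999999994 -21.0
dot [[ 574.7 -311. ]]
bar near [[ 510.4 -308.7]
 [ 523.4 -269.5]] 41.382399379070826 -18.299999999999997
notch post [[475.7 -18.3  72. ]
 [474.6 -40.5  72. ]]
```

```bash
python3 -c "
from h import *
plan((475.4,-269.6,260.3,176.97),[(531,-295,150,159.5,40),(531,-295,63,159.5,30)])"
```

```text
7 rows: [-14,-6,28,0,0,0.076,-15,-4,27,0,0,0.076,-15,-3,28,0,0,0.076,-15,-3,27,0,0,0.077,0,0,29,0,0,0,0,0,29,0,0,0,0,0,29,0,0,0]
end [ 531.1 -295.3   63.3] 159.49
```

Request:
carry_out(
  commands=[-14, -6, 28, 0, 0, 0.076, -15, -4, 27, 0, 0, 0.076, -15, -3, 28, 0, 0, 0.076, -15, -3, 27, 0, 0, 0.077, 0, 0, 29, 0, 0, 0, 0, 0, 29, 0, 0, 0, 0, 0, 29, 0, 0, 0, 0, 0, 0, 0, 0, 0],
)

```text
time: 4.05
eef_pos: [530.1, -292.8, 59.8]
eef_rot: [179.9, -0.3, 159.6]
ft_force: [0.3, 0.2, 0.4]
width: 85.8
```

Request:
carry_out(
  commands=[0, 0, 0, 0, 0, 0, 0, 0, 0, 0, 0, 0, 0, 0, 0, 0, 0, 0, 0, 0, 0, 0, 0, 0, 0, 0, 0, 0, 0, 0, 0, 0, 0, 0, 0, 0, 0, 0, 0, 0, 0, 0],
  gripper=20,
  newtons=100,
)

```text
time: 4.75
eef_pos: [531.7, -295.7, 64.8]
eef_rot: [-180.0, 0.1, 159.5]
ft_force: [-1.0, 1.0, 8.0]
width: 29.2
```

```bash
python3 - <<'E'
from h import *
snap('side','s1.png');o=telemetry.observe();print(o['eef_pos'],o['eef_rot'],o['ft_force'],o['width'])
im=cv2.imread('pics/s1.png');cv2.imwrite('pics/s1c.png',cv2.resize(im[150:330,310:510],None,fx=3,fy=3))
E
```

```text
[ 531.69706782 -295.66712841   64.86010931] [-1.79986306e+02  1.11011935e-01  1.59494780e+02] [-1.32788052  0.90468037  7.67063303] 29.328000997529838
```

View pics/s1c.png

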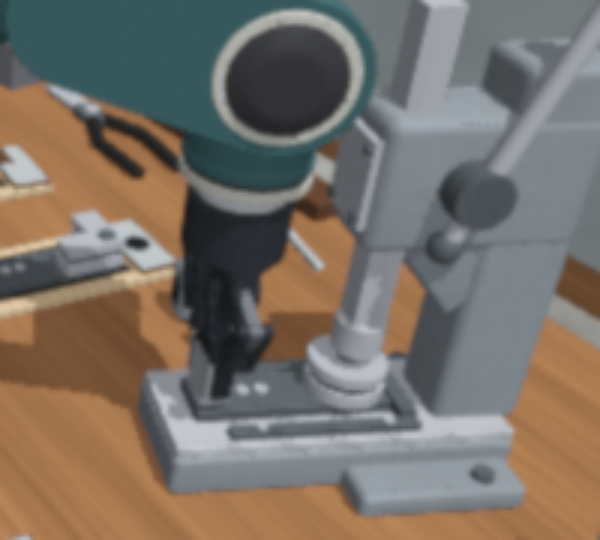

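Request:
carry_out(
  commands=[0, 0, -2, 0, 0, 0, 0, 0, 0, 0, 0, 0, 8, 0, 0, 0, 0, 0, 16, 0, 0, 0, 0, 0, 20, 0, 0, 0, 0, 0, 20, 0, 0, 0, 0, 0, 20, 0, 0, 0, 0, 0, 16, 0, 0, 0, 0, 0, 10, 0, 0, 0, 0, 0, 0, 0, 0, 0, 0, 0],
)

```text
time: 5.8
eef_pos: [427.1, -256.4, 65.3]
eef_rot: [-180.0, -0.0, 159.5]
ft_force: [-0.5, 1.0, -5.0]
width: 29.2
```

```bash
python3 - <<'E'
from h import *
snap('side','s2.png');o=telemetry.observe();print(o['eef_pos'],o['eef_rot'],o['ft_force'],o['width'])
im=cv2.imread('pics/s2.png');cv2.imwrite('pics/s2c.png',cv2.resize(im[150:330,310:510],None,fx=3,fy=3))
E
```

```text
[ 427.85960593 -256.72763585   65.38025009] [-1.79995932e+02  5.82328510e-03  1.59490084e+02] [-0.89372805 -0.28682149 -5.53184732] 29.293513670843595
```

View pics/s2c.png

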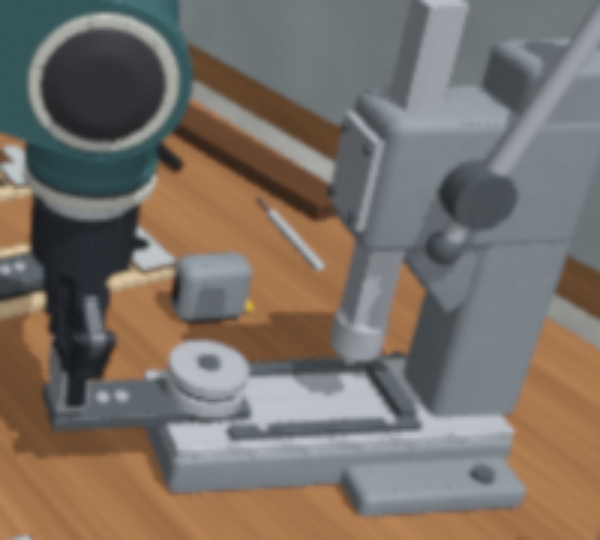

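```bash
python3 -c "
from h import *
plan((428.1,-256.8,65.3,159.49),[(426,-245,90,161,18),(426,-215,140,163,35),(474,319,140,185.3,45)])
plan((474,319,140,185.3),[(474,319,60,185.3,30),(474,319,31,185.3,10)])"
```

```text
16 rows: [3,5,-12,0,0,-0.013,3,5,-13,0,0,-0.013,5,14,-25,0,0,-0.018,5,15,-25,0,0,-0.017,9,44,0,0,0,-0.032,8,44,0,0,0,-0.032,6,44,0,0,0,-0.033,5,44,0,0,0,-0.032,3,45,0,0,0,-0.033,2,45,0,0,0,-0.032,1,45,0,0,0,-0.033,-1,44,0,0,0,-0.032,-2,45,0,0,0,-0.033,-4,44,0,0,0,-0.032,-5,44,0,0,0,-0.033,-7,44,0,0,0,-0.032]
end [474.3 318.7 140.3] 185.27
6 rows: [0,0,27,0,0,0,0,0,26,0,0,0,0,0,27,0,0,0,0,0,10,0,0,0,0,0,10,0,0,0,0,0,9,0,0,0]
end [474. 319.  31.] 185.3
```

Request:
carry_out(
  commands=[3, 5, -12, 0, 0, -0.013, 3, 5, -13, 0, 0, -0.013, 5, 14, -25, 0, 0, -0.018, 5, 15, -25, 0, 0, -0.017, 9, 44, 0, 0, 0, -0.032, 8, 44, 0, 0, 0, -0.032, 6, 44, 0, 0, 0, -0.033, 5, 44, 0, 0, 0, -0.032, 3, 45, 0, 0, 0, -0.033, 2, 45, 0, 0, 0, -0.032, 1, 45, 0, 0, 0, -0.033, -1, 44, 0, 0, 0, -0.032, -2, 45, 0, 0, 0, -0.033, -4, 44, 0, 0, 0, -0.032, -5, 44, 0, 0, 0, -0.033, -7, 44, 0, 0, 0, -0.032, 0, 0, 0, 0, 0, 0, 0, 0, 0, 0, 0, 0],
)

```text
time: 7.65
eef_pos: [473.8, 319.9, 140.8]
eef_rot: [-180.0, -0.0, -174.6]
ft_force: [0.2, -0.8, -6.8]
width: 29.0
```

Request:
carry_out(
  commands=[0, 0, 27, 0, 0, 0, 0, 0, 26, 0, 0, 0, 0, 0, 27, 0, 0, 0, 0, 0, 10, 0, 0, 0, 0, 0, 10, 0, 0, 0, 0, 0, 6, 0, 0, 0, 0, 0, 0, 0, 0, 0, 0, 0, 2, 0, 0, 0, 0, 0, 0, 0, 0, 0, 0, 0, 0, 0, 0, 0],
)

```text
time: 8.65
eef_pos: [474.4, 318.8, 32.9]
eef_rot: [180.0, 0.0, -174.7]
ft_force: [0.1, 1.0, -6.7]
width: 29.4
```

Request:
carry_out(
  commands=[0, 0, 2, 0, 0, 0, 0, 0, 1, 0, 0, 0, 0, 0, 0, 0, 0, 0],
)

```text
time: 8.95
eef_pos: [474.3, 318.8, 29.9]
eef_rot: [180.0, 0.0, -174.7]
ft_force: [-3.8, -1.6, 1.3]
width: 29.2
```

```bash
python3 - <<'E'
from h import *
im=snap('scene','s3.png')[:,:,::-1];cv2.imwrite('pics/s3c.png',cv2.resize(im[130:310,250:450],None,fx=3,fy=3))
E
```

```text
(no output)
```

View pics/s3c.png

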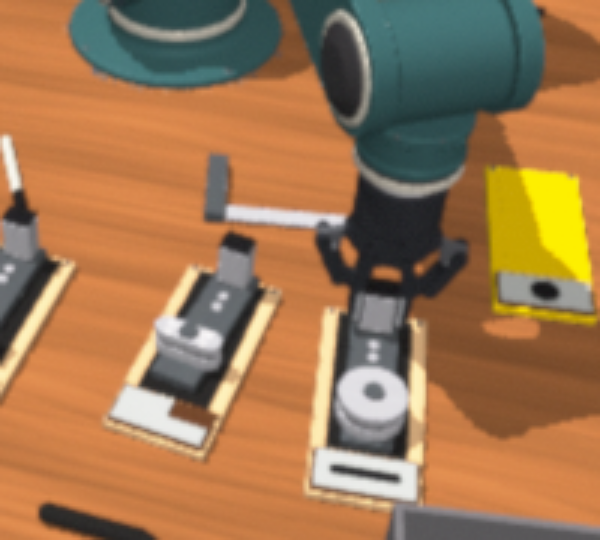

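```bash
python3 -c "
from h import *
plan((474.3,318.7,30.3,185.27),[(474.3,318.7,120,185.27,32),(450,185,210,170,45)])"
```

```text
7 rows: [0,0,-30,0,0,0,0,0,-30,0,0,0,0,0,-30,0,0,0,9,-33,-22,0,0,0.067,7,-33,-23,0,0,0.067,5,-34,-22,0,0,0.066,2,-34,-23,0,0,0.067]
end [450.1 184.5 210.3] 169.97
```

Request:
carry_out(
  commands=[0, 0, 0, 0, 0, 0, 0, 0, 0, 0, 0, 0, 0, 0, 0, 0, 0, 0, 0, 0, 0, 0, 0, 0, 0, 0, 0, 0, 0, 0],
  gripper=85,
)

```text
time: 9.5
eef_pos: [474.3, 318.7, 29.4]
eef_rot: [180.0, 0.0, -174.7]
ft_force: [0.1, -0.0, 0.2]
width: 84.7
```

Request:
carry_out(
  commands=[0, 0, -30, 0, 0, 0, 0, 0, -30, 0, 0, 0, 0, 0, -30, 0, 0, 0, 9, -33, -22, 0, 0, 0.067, 7, -33, -23, 0, 0, 0.067, 5, -34, -22, 0, 0, 0.066, 2, -34, -23, 0, 0, 0.067, 0, 0, 0, 0, 0, 0, 0, 0, 0, 0, 0, 0],
)

```text
time: 10.4
eef_pos: [450.3, 184.1, 209.8]
eef_rot: [180.0, 0.1, 169.9]
ft_force: [-1.0, -0.4, -1.1]
width: 85.3
```

```bash
python3 - <<'E'
from h import *
import pickle
print(telemetry.observe()['eef_pos'])
ci=imaging.camera_info('wrist'); pickle.dump(ci,open('w3.pkl','wb')); im=snap('wrist','w3.png')[:,:,::-1]
cv2.imwrite('pics/w3c.png',cv2.resize(im[70:350,190:460],None,fx=2.1,fy=2.1,interpolation=cv2.INTER_CUBIC))
E
```

```text
[450.26524487 184.14272757 209.77179104]
```

View pics/w3.png

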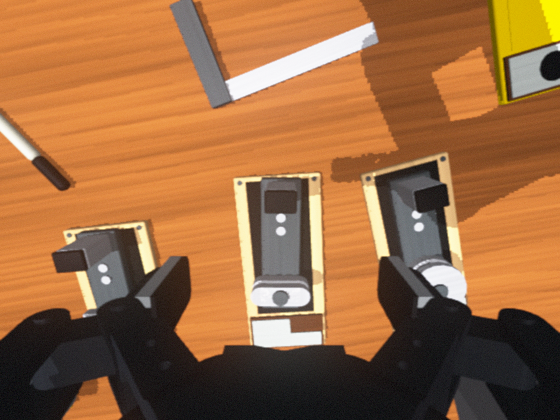

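View pics/w3c.png

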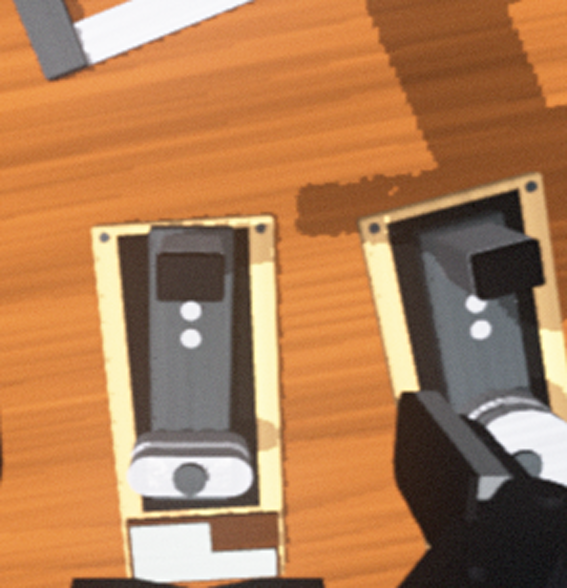

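```bash
cat > m4.py <<'E'
from h import *
import pickle
np.set_printoptions(precision=1,suppress=True)
ci=pickle.load(open('w3.pkl','rb'))
c=lambda L:[(190+x/2.1,70+y/2.1) for x,y in L]
def ang(a):return round(float(np.degrees(np.arctan2(a[1],a[0]))),1)
def post(n,q,z):
    p=cast(ci,c(q),z)[:,:2];print(n,'post',p.mean(0),[round(float(np.hypot(*(p[i]-p[j]))),1) for i,j in((0,1),(2,3),(0,3),(1,2))],'ang',ang(p[3]-p[0]),ang(p[2]-p[1]),ang(p[1]-p[0])-90)
post('slot',[(157,254),(223,254),(223,301),(157,301)],72)
post('round parked',[(470,252),(537,235),(544,282),(477,298)],72)
print('slot head',cast(ci,c([(190,479)]),54)[:,:2],'dots',cast(ci,c([(190,311),(190,338)]),22)[:,:2])
print('round dots',cast(ci,c([(476,304),(480,330)]),22)[:,:2])
for n,q in dict(notch=[(92,228),(274,216),(283,577),(130,577)],slot=[(360,220),(541,174)]).items():
    p=cast(ci,c(q),10)[:,:2]; m=(p[0]+p[1])/2; print(n,'near',m,np.hypot(*(p[1]-p[0])),ang(p[1]-p[0])-90, [ang(p[3]-p[0]),ang(p[2]-p[1])] if len(p)>2 else '')
E
python3 m4.py
```

```text
slot post [453.4 180.7] [28.6, 29.2, 21.2, 21.2] ang -10.9 -9.4 -10.0
round parked post [472.8 317.6] [29.0, 29.5, 21.4, 21.7] ang 4.4 5.7 4.799999999999997
slot head [[561.1 161.1]] dots [[482.9 174.9]
 [497.6 172.2]]
round dots [[505.2 322.5]
 [519.9 323.6]]
notch near [438. 179.] 95.4215080942051 -6.200000000000003 [-6.2, -6.9]
slot near [449.4 317.4] 94.42125627917562 4.5
```

```bash
python3 -c "
from h import *
plan((450.1,184.5,210.3,169.97),[(454,181,110,169.5,34),(454,181,30,169.5,30)])"
```

```text
6 rows: [-1,-1,33,0,0,0.003,-2,-1,34,0,0,0.003,-1,-1,33,0,0,0.002,0,0,27,0,0,0,0,0,27,0,0,0,0,0,26,0,0,0]
end [453.5 180.8  30.3] 169.51
```

Request:
carry_out(
  commands=[-1, -1, 33, 0, 0, 0.003, -2, -1, 34, 0, 0, 0.003, -1, -1, 33, 0, 0, 0.002, 0, 0, 27, 0, 0, 0, 0, 0, 27, 0, 0, 0, 0, 0, 26, 0, 0, 0, 0, 0, 0, 0, 0, 0],
)

```text
time: 11.15
eef_pos: [451.1, 180.8, 24.9]
eef_rot: [-179.8, -0.4, 169.6]
ft_force: [-1.0, -0.4, -0.2]
width: 84.8
```

Request:
carry_out(
  commands=[0, 0, 0, 0, 0, 0, 0, 0, 0, 0, 0, 0, 0, 0, 0, 0, 0, 0, 0, 0, 0, 0, 0, 0, 0, 0, 0, 0, 0, 0, 0, 0, 0, 0, 0, 0, 0, 0, 0, 0, 0, 0],
  gripper=20,
  newtons=100,
)

```text
time: 11.85
eef_pos: [454.1, 181.1, 30.6]
eef_rot: [179.9, 0.1, 169.5]
ft_force: [-0.9, 0.1, 6.6]
width: 28.7
```

```bash
python3 -c "
from h import *
o=telemetry.observe();print(o['time'],o['eef_pos'],o['eef_rot'],o['ft_force'],o['width'])"
```

```text
11.85 [454.06734564 181.05004713  30.58682857] [1.79941875e+02 9.03051009e-02 1.69529234e+02] [-0.85154337  0.06147349  6.57035174] 28.725157840032942
```

```bash
python3 -c "
from h import *
plan((453.5,180.8,30.3,169.51),[(453.5,180.8,60,169.5,12),(450,165,140,169,38),(402,-246.5,150,158.9,44),(402,-246.5,75,158.9,25)])"
```

```text
20 rows: [0,0,-10,0,0,0,0,0,-10,0,0,0,0,0,-10,0,0,0,0,-5,-27,0,0,0.003,0,-6,-26,0,0,0.003,1,-5,-27,0,0,0.003,-3,-41,-1,0,0,0.018,-4,-41,-1,0,0,0.018,-5,-41,-1,0,0,0.018,-5,-41,-1,0,0,0.017,-6,-41,-1,0,0,0.018,-7,-41,-1,0,0,0.017,-8,-41,-1,0,0,0.018,-8,-41,-1,0,0,0.017,-9,-41,-1,0,0,0.018,-10,-40,-1,0,0,0.017,0,0,19,0,0,0,0,0,19,0,0,0,0,0,19,0,0,0,0,0,18,0,0,0]
end [ 402.2 -246.7   75.3] 158.91
```

Request:
carry_out(
  commands=[0, 0, -10, 0, 0, 0, 0, 0, -10, 0, 0, 0, 0, 0, -10, 0, 0, 0, 0, -5, -27, 0, 0, 0.003, 0, -6, -26, 0, 0, 0.003, 1, -5, -27, 0, 0, 0.003, -3, -41, -1, 0, 0, 0.018, -4, -41, -1, 0, 0, 0.018, -5, -41, -1, 0, 0, 0.018, -5, -41, -1, 0, 0, 0.017, -6, -41, -1, 0, 0, 0.018, -7, -41, -1, 0, 0, 0.017, -8, -41, -1, 0, 0, 0.018, -8, -41, -1, 0, 0, 0.017, -9, -41, -1, 0, 0, 0.018, -10, -40, -1, 0, 0, 0.017, 0, 0, 0, 0, 0, 0, 0, 0, 15, 0, 0, 0, 0, 0, 15, 0, 0, 0, 0, 0, 15, 0, 0, 0],
)

```text
time: 13.85
eef_pos: [402.1, -245.6, 102.5]
eef_rot: [180.0, -0.1, 159.0]
ft_force: [-0.1, 0.3, -6.8]
width: 28.9
```

Request:
carry_out(
  commands=[0, 0, 15, 0, 0, 0, 0, 0, 15, 0, 0, 0, 0, 0, 5, 0, 0, 0, 0, 0, 0, 0, 0, 0, 0, 0, 0, 0, 0, 0],
)

```text
time: 14.35
eef_pos: [402.5, -246.9, 69.8]
eef_rot: [-180.0, 0.0, 158.9]
ft_force: [1.0, 0.2, -6.0]
width: 28.7
```

```bash
python3 - <<'E'
from h import *
import pickle
o=telemetry.observe();print(o['time'],o['eef_pos'],o['eef_rot'],o['ft_force'],o['width'])
im=snap('side','s4.png')[:,:,::-1];cv2.imwrite('pics/s4c.png',cv2.resize(im[170:330,310:510],None,fx=3,fy=3,interpolation=cv2.INTER_CUBIC))
ci=imaging.camera_info('wrist'); pickle.dump(ci,open('w4.pkl','wb')); snap('wrist','w4.png')
E
```

```text
14.35 [ 402.52699467 -246.85804008   69.76248711] [-1.79991311e+02  3.10910649e-02  1.58930991e+02] [ 0.96371831  0.17848943 -5.96424068] 28.650211400906837
```

View pics/s4c.png

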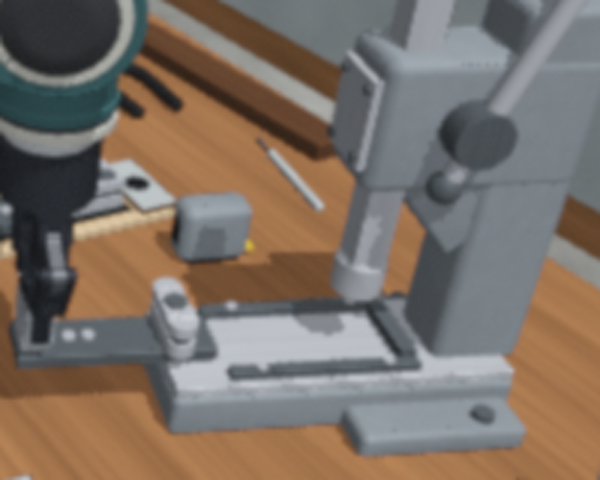

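View pics/w4.png

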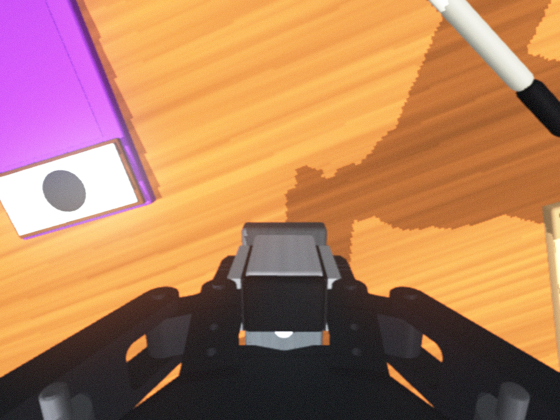

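Request:
carry_out(
  commands=[0, 0, 2, 0, 0, 0, -5, 0, 0, 0, 0, 0, -10, 0, 0, 0, 0, 0, -10, 0, 0, 0, 0, 0, -10, 0, 0, 0, 0, 0, -10, 0, 0, 0, 0, 0, -5, 0, 0, 0, 0, 0, 0, 0, 0, 0, 0, 0],
)

```text
time: 15.25
eef_pos: [449.5, -264.9, 67.1]
eef_rot: [180.0, -0.0, 158.9]
ft_force: [-1.1, 0.7, -5.7]
width: 28.8
```

```bash
python3 - <<'E'
from h import *
o=telemetry.observe();print(o['time'],o['eef_pos'],o['eef_rot'],o['ft_force'],o['width'])
im=snap('side','s5.png')[:,:,::-1];cv2.imwrite('pics/s5c.png',cv2.resize(im[170:330,310:510],None,fx=4,fy=4,interpolation=cv2.INTER_CUBIC)[:,:800])
E
```

```text
15.25 [ 449.45257822 -264.85374586   67.07881947] [ 1.79993369e+02 -2.87438708e-02  1.58940432e+02] [-1.11865671  0.6796643  -5.72523596] 28.763549553520278
```

View pics/s5c.png

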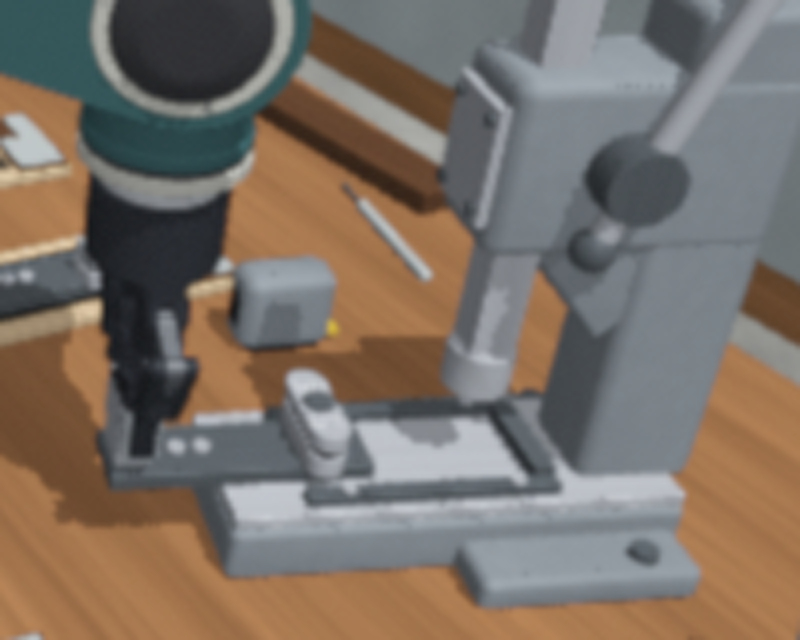

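Request:
carry_out(
  commands=[-8, 0, 0, 0, 0, 0, -12, 0, 0, 0, 0, 0, -12, 0, 0, 0, 0, 0, -12, 0, 0, 0, 0, 0, -12, 0, 0, 0, 0, 0, -12, 0, 0, 0, 0, 0, -8, 0, 0, 0, 0, 0, -4, 0, 0, 0, 0, 0, 0, 0, 0, 0, 0, 0, 0, 0, 1, 0, 0, 0, 0, 0, 0, 0, 0, 0],
)

```text
time: 16.4
eef_pos: [523.3, -293.4, 66.2]
eef_rot: [180.0, -0.0, 158.9]
ft_force: [-1.1, -0.5, -5.5]
width: 28.9
```

Request:
carry_out(
  commands=[-3, 0, 0, 0, 0, 0, -2, 0, 0, 0, 0, 0, -1, 0, 0, 0, 0, 0, 0, 0, 0, 0, 0, 0],
)

```text
time: 16.8
eef_pos: [529.3, -295.7, 66.3]
eef_rot: [180.0, 0.0, 158.9]
ft_force: [-1.4, -0.6, -5.9]
width: 28.9
```

Request:
carry_out(
  commands=[-1, 0, 0, 0, 0, 0, -1, 0, 0, 0, 0, 0, 0, 0, 0, 0, 0, 0],
)

```text
time: 17.1
eef_pos: [531.1, -296.4, 66.3]
eef_rot: [-180.0, 0.0, 158.9]
ft_force: [0.2, -0.4, -7.5]
width: 29.0
```

Request:
carry_out(
  commands=[-1, 0, 0, 0, 0, 0, 0, 0, 0, 0, 0, 0],
)

```text
time: 17.3
eef_pos: [532.0, -296.8, 66.3]
eef_rot: [180.0, 0.0, 158.9]
ft_force: [0.2, -0.1, -6.6]
width: 28.7
```

Request:
carry_out(
  commands=[-1, 0, 0, 0, 0, 0, 0, 0, 0, 0, 0, 0],
)

```text
time: 17.5
eef_pos: [533.0, -297.1, 66.3]
eef_rot: [-180.0, 0.0, 158.9]
ft_force: [-0.1, 0.1, -6.7]
width: 29.0
```

Request:
carry_out(
  commands=[-1, 0, 0, 0, 0, 0, 0, 0, 0, 0, 0, 0],
)

```text
time: 17.7
eef_pos: [533.9, -297.4, 66.3]
eef_rot: [180.0, -0.0, 158.9]
ft_force: [-0.8, 0.2, -6.8]
width: 28.8
```

Request:
carry_out(
  commands=[-1, 0, 0, 0, 0, 0, 0, 0, 0, 0, 0, 0],
)

```text
time: 17.9
eef_pos: [533.8, -297.6, 66.2]
eef_rot: [-180.0, -0.2, 158.9]
ft_force: [-11.8, 3.2, -2.0]
width: 28.9
```

```bash
python3 - <<'E'
from h import *
o=telemetry.observe();print(o['time'],o['eef_pos'],o['eef_rot'],o['ft_force'],o['width'])
im=snap('side','s6.png')[:,:,::-1];cv2.imwrite('pics/s6c.png',cv2.resize(im[230:320,350:490],None,fx=5,fy=5,interpolation=cv2.INTER_CUBIC)[:,:800])
im=snap('scene','s6s.png')[:,:,::-1];cv2.imwrite('pics/s6sc.png',cv2.resize(im[140:280,80:220],None,fx=4.2,fy=4.2,interpolation=cv2.INTER_CUBIC)[:,:800])
E
```

```text
17.9 [ 533.84921527 -297.56336899   66.17878477] [-1.79995140e+02 -1.51092444e-01  1.58926786e+02] [-11.75974357   3.1746279   -1.9930249 ] 28.879486738682143
```

View pics/s6c.png

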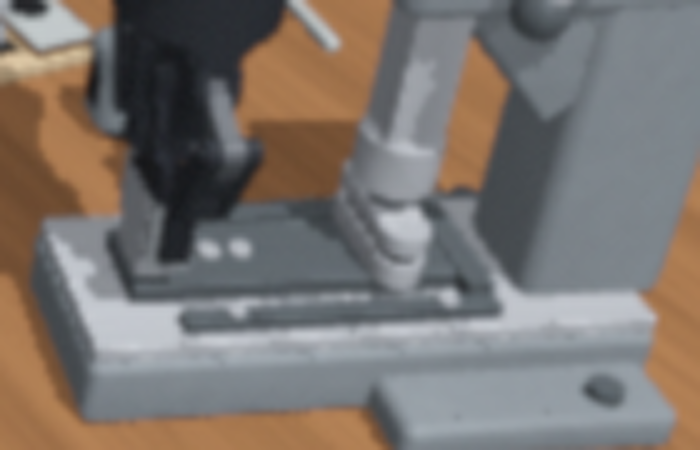

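View pics/s6sc.png

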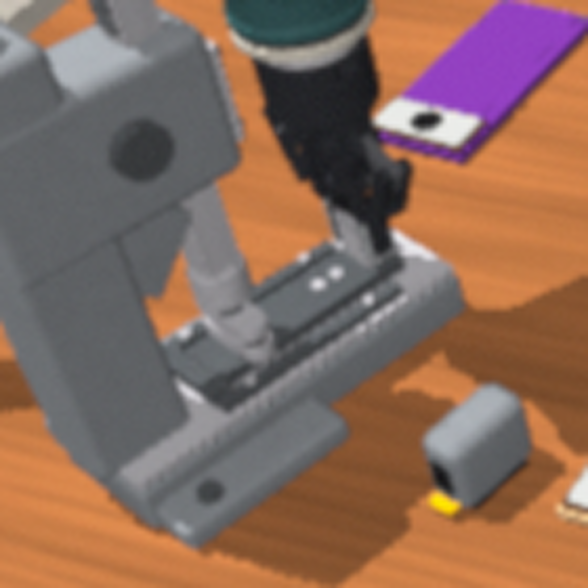

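Request:
carry_out(
  commands=[0, 0, 1, 0, 0, 0, 0, 0, 0, 0, 0, 0],
)

```text
time: 18.2
eef_pos: [533.8, -297.5, 65.6]
eef_rot: [-180.0, -0.1, 158.9]
ft_force: [-15.9, 5.8, 3.1]
width: 28.9
```

Request:
carry_out(
  commands=[0, 0, 0, 0, 0, 0, 0, 0, 0, 0, 0, 0, 0, 0, 0, 0, 0, 0, 0, 0, 0, 0, 0, 0, 0, 0, 0, 0, 0, 0],
  gripper=85,
)

```text
time: 18.7
eef_pos: [534.9, -297.9, 65.5]
eef_rot: [-180.0, 0.0, 158.9]
ft_force: [-0.7, -0.4, 0.3]
width: 85.2
```

```bash
python3 - <<'E'
from h import *
o=telemetry.observe();print(o['time'],o['eef_pos'],o['eef_rot'],o['ft_force'],o['width'])
# rise then view of press from (475,-270,250)
plan((*o['eef_pos'],158.93),[(o['eef_pos'][0],o['eef_pos'][1],140,158.93,26),(480,-272,230,158.93,40)])
E
```

```text
18.7 [ 534.93347964 -297.85255288   65.47685337] [-1.79997416e+02  2.31812804e-02  1.58927647e+02] [-0.65120503 -0.43244055  0.28375798] 85.15283575526134
6 rows: [0,0,-25,0,0,0,0,0,-25,0,0,0,0,0,-25,0,0,0,20,1,-30,0,0,0,20,2,-30,0,0,0,21,1,-30,0,0,0]
end [ 479.4 -272.2  230.5] 158.93
```

Request:
carry_out(
  commands=[0, 0, -25, 0, 0, 0, 0, 0, -25, 0, 0, 0, 0, 0, -25, 0, 0, 0, 20, 1, -30, 0, 0, 0, 20, 2, -30, 0, 0, 0, 21, 1, -30, 0, 0, 0, 0, 0, 0, 0, 0, 0, 0, 0, 0, 0, 0, 0],
)

```text
time: 19.5
eef_pos: [479.4, -272.2, 231.1]
eef_rot: [-180.0, 0.1, 158.9]
ft_force: [-0.5, 0.2, -0.7]
width: 85.2
```

```bash
python3 - <<'E'
from h import *
import pickle
print(telemetry.observe()['eef_pos'])
ci=imaging.camera_info('wrist'); pickle.dump(ci,open('w5.pkl','wb')); im=snap('wrist','w5.png')[:,:,::-1]
cv2.imwrite('pics/w5c.png',cv2.resize(im[150:350,180:400],None,fx=2.9,fy=2.9,interpolation=cv2.INTER_CUBIC))
im=snap('side','s7.png')[:,:,::-1];cv2.imwrite('pics/s7c.png',cv2.resize(im[230:320,350:490],None,fx=5,fy=5,interpolation=cv2.INTER_CUBIC)[:,:800])
E
```

```text
[ 479.36065315 -272.18697914  231.06988754]
```

View pics/w5c.png

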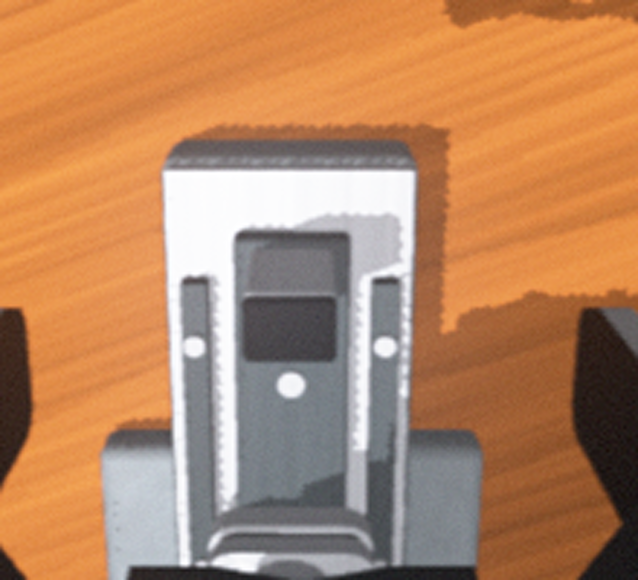

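View pics/s7c.png

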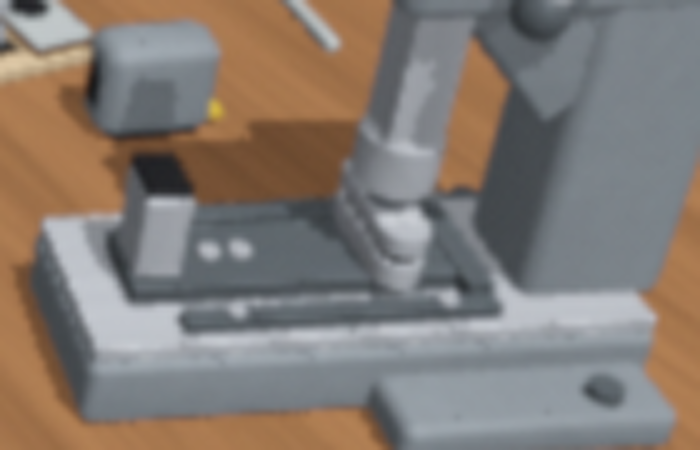

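```bash
python3 -c "
from h import *
plan((479.4,-272.2,230.5,158.93),[(468,-32,205,172,42)])"
```

```text
6 rows: [16,37,4,0,0,-0.038,15,37,4,0,0,-0.038,13,38,4,0,0,-0.038,12,38,5,0,0,-0.038,11,39,4,0,0,-0.038,9,39,5,0,0,-0.038]
end [467.6 -31.7 204.5] 171.99
```

Request:
carry_out(
  commands=[16, 37, 4, 0, 0, -0.038, 15, 37, 4, 0, 0, -0.038, 13, 38, 4, 0, 0, -0.038, 12, 38, 5, 0, 0, -0.038, 11, 39, 4, 0, 0, -0.038, 9, 39, 5, 0, 0, -0.038, 0, 0, 0, 0, 0, 0, 0, 0, 0, 0, 0, 0],
)

```text
time: 20.4
eef_pos: [467.5, -31.0, 203.3]
eef_rot: [-180.0, -0.1, 172.1]
ft_force: [0.5, -0.2, -1.0]
width: 85.3
```

```bash
python3 - <<'E'
from h import *
import pickle
print(telemetry.observe()['eef_pos'])
ci=imaging.camera_info('wrist'); pickle.dump(ci,open('w6.pkl','wb')); im=snap('wrist','w6.png')[:,:,::-1]
cv2.imwrite('pics/w6c.png',cv2.resize(im[150:350,180:460],None,fx=2.8,fy=2.8,interpolation=cv2.INTER_CUBIC))
E
```

```text
[467.52048262 -30.98313148 203.25668182]
```

View pics/w6c.png

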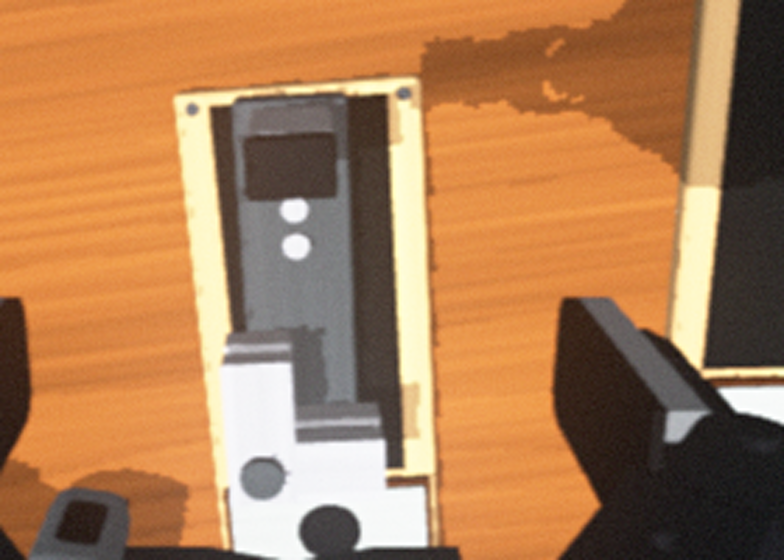

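```bash
cat > m5.py <<'E'
from h import *
import pickle
np.set_printoptions(precision=1,suppress=True)
ci=pickle.load(open('w6.pkl','rb'))
c=lambda L:[(180+x/2.8,150+y/2.8) for x,y in L]
def ang(a):return round(float(np.degrees(np.arctan2(a[1],a[0]))),1)
p=cast(ci,c([(245,137),(335,132),(337,198),(246,199)]),72)[:,:2];print('post',p.mean(0),[round(float(np.hypot(*(p[i]-p[j]))),1) for i,j in((0,1),(2,3),(0,3),(1,2))],'ang',ang(p[3]-p[0]),ang(p[2]-p[1]),ang(p[1]-p[0])-90)
d=cast(ci,c([(294,211),(296,246)]),22)[:,:2];print('dots',d,ang(d[1]-d[0]),ang(d[0]-p.mean(0)),ang(d[1]-p.mean(0)))
e=cast(ci,c([(235,100),(247,330),(345,98),(356,400)]),22)[:,:2];print('bar',ang(e[1]-e[0]),ang(e[3]-e[2]),'nearmid',(e[0]+e[2])/2)
b=cast(ci,c([(175,97),(418,77),(438,545),(225,548)]),10)[:,:2];m=(b[0]+b[1])/2;print('round board near',m,np.hypot(*(b[1]-b[0])),ang(b[1]-b[0])-90,ang(b[3]-b[0]),ang(b[2]-b[1]))
E
python3 m5.py
```

```text
post [476.  -32.1] [28.8, 29.7, 20.7, 22.0] ang -7.7 -5.5 -4.599999999999994
dots [[506.8 -35.1]
 [521.1 -36.3]] -4.7 -5.6 -5.3
bar -5.9 -4.9 nearmid [463.1 -30.6]
round board near [460.9 -28. ] 94.23035030602715 -3.0999999999999943 -3.6 -3.3
```

```bash
python3 -c "
from h import *
plan((467.6,-31.7,204.5,171.99),[(476.3,-31.5,100,174.7,35),(476.3,-31.5,30,174.7,24)])"
```

```text
6 rows: [-3,0,35,0,0,-0.016,-3,1,35,0,0,-0.016,-3,0,34,0,0,-0.015,0,0,24,0,0,0,0,0,23,0,0,0,0,0,24,0,0,0]
end [476.7 -31.8  29.5] 174.68
```

Request:
carry_out(
  commands=[-3, 0, 35, 0, 0, -0.016, -3, 1, 35, 0, 0, -0.016, -3, 0, 34, 0, 0, -0.015, 0, 0, 26, 0, 0, 0, 0, 0, 24, 0, 0, 0, 0, 0, 20, 0, 0, 0, 0, 0, 0, 0, 0, 0],
)

```text
time: 21.15
eef_pos: [475.1, -32.7, 27.4]
eef_rot: [-180.0, -0.3, 174.6]
ft_force: [0.3, -0.4, 0.3]
width: 85.1
```

Request:
carry_out(
  commands=[0, 0, 0, 0, 0, 0, 0, 0, 0, 0, 0, 0, 0, 0, 0, 0, 0, 0, 0, 0, 0, 0, 0, 0, 0, 0, 0, 0, 0, 0, 0, 0, 0, 0, 0, 0, 0, 0, 0, 0, 0, 0],
  gripper=20,
  newtons=100,
)

```text
time: 21.85
eef_pos: [477.1, -31.9, 31.4]
eef_rot: [-180.0, 0.1, 174.7]
ft_force: [-1.3, -1.9, 6.1]
width: 29.1
```

```bash
python3 -c "
from h import *
plan((476.7,-31.8,30.5,174.68),[(476.7,-31.8,60,174.68,10),(476,-20,120,174.6,33),(463,176.2,120,173.6,40),(463,176.2,60,173.6,20),(463,176.2,37,173.6,12)])"
```

```text
15 rows: [0,0,-10,0,0,0,0,0,-10,0,0,0,0,0,-9,0,0,0,1,6,-30,0,0,0.001,1,6,-30,0,0,0,6,39,0,0,0,0.004,6,39,0,0,0,0.003,7,39,0,0,0,0.004,7,38,0,0,0,0.003,7,39,0,0,0,0.004,0,0,20,0,0,0,0,0,20,0,0,0,0,0,20,0,0,0,0,0,11,0,0,0,0,0,12,0,0,0]
end [462.6 176.7  36.5] 173.59
```

Request:
carry_out(
  commands=[0, 0, -10, 0, 0, 0, 0, 0, -10, 0, 0, 0, 0, 0, -9, 0, 0, 0, 1, 6, -30, 0, 0, 0.001, 1, 6, -30, 0, 0, 0, 6, 39, 0, 0, 0, 0.004, 6, 39, 0, 0, 0, 0.003, 7, 39, 0, 0, 0, 0.004, 7, 38, 0, 0, 0, 0.003, 7, 39, 0, 0, 0, 0.004, 0, 0, 0, 0, 0, 0, 0, 0, 20, 0, 0, 0, 0, 0, 20, 0, 0, 0, 0, 0, 20, 0, 0, 0, 0, 0, 11, 0, 0, 0, 0, 0, 11, 0, 0, 0, 0, 0, 0, 0, 0, 0, 0, 0, 0, 0, 0, 0],
)

```text
time: 23.65
eef_pos: [462.7, 176.7, 37.9]
eef_rot: [180.0, 0.0, 173.6]
ft_force: [0.4, 0.0, -5.1]
width: 29.3
```

```bash
python3 - <<'E'
from h import *
o=telemetry.observe();print(o['time'],o['eef_pos'],o['eef_rot'],o['ft_force'])
im=snap('scene','s8.png')[:,:,::-1];cv2.imwrite('pics/s8c.png',cv2.resize(im[160:310,210:410],None,fx=4,fy=4,interpolation=cv2.INTER_CUBIC))
E
```

```text
23.65 [462.70501092 176.7441674   37.93371903] [1.79988791e+02 2.27638024e-02 1.73589385e+02] [ 0.3703575   0.0346702  -5.07404319]
```

View pics/s8c.png

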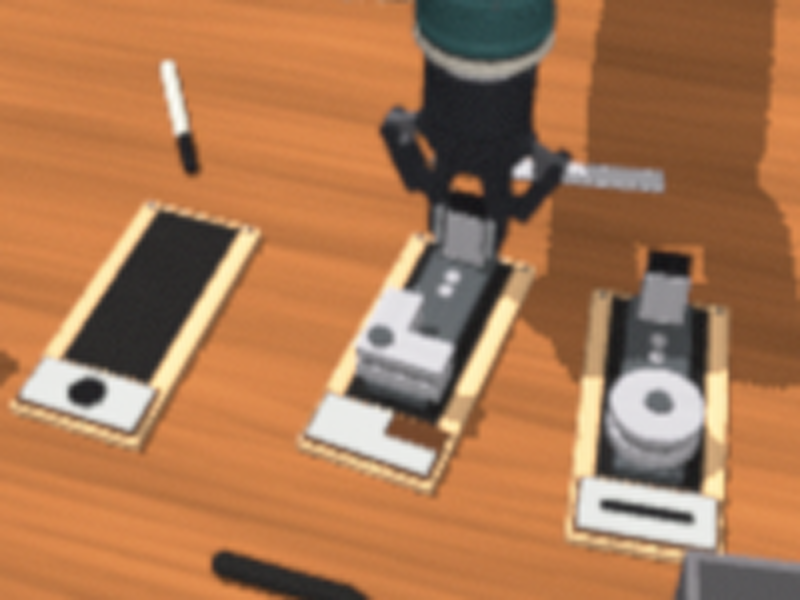

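Request:
carry_out(
  commands=[0, -0.5, 3, 0, 0, 0, 0, 0, 2, 0, 0, 0, 0, 0, 1, 0, 0, 0, 0, 0, 0.5, 0, 0, 0, 0, 0, 0, 0, 0, 0],
)

```text
time: 24.2
eef_pos: [462.5, 176.3, 31.5]
eef_rot: [180.0, 0.0, 173.6]
ft_force: [-4.2, -1.2, 4.0]
width: 28.8
```

Touching down; release, rise and look.

Request:
carry_out(
  commands=[0, 0, 0, 0, 0, 0, 0, 0, 0, 0, 0, 0, 0, 0, 0, 0, 0, 0, 0, 0, 0, 0, 0, 0, 0, 0, 0, 0, 0, 0],
  gripper=85,
)

```text
time: 24.7
eef_pos: [462.5, 176.3, 30.9]
eef_rot: [180.0, 0.0, 173.6]
ft_force: [-0.7, 0.6, 0.6]
width: 84.7
```

Request:
carry_out(
  commands=[0, 0, -30, 0, 0, 0, 0, 0, -30, 0, 0, 0, 0, 0, -30, 0, 0, 0, 4, 10, -40, 0, 0, 0, 4, 10, -40, 0, 0, 0, 0, 0, 0, 0, 0, 0, 0, 0, 0, 0, 0, 0],
)

```text
time: 25.4
eef_pos: [456.9, 197.3, 201.4]
eef_rot: [180.0, 0.1, 173.6]
ft_force: [0.4, 0.3, -1.3]
width: 85.1
```

```bash
python3 - <<'E'
from h import *
import pickle
o=telemetry.observe();print(o['time'],o['eef_pos'],o['eef_rot'])
ci=imaging.camera_info('wrist'); pickle.dump(ci,open('w7.pkl','wb')); im=snap('wrist','w7.png')[:,:,::-1]
cv2.imwrite('pics/w7c.png',cv2.resize(im[150:350,200:450],None,fx=2.9,fy=2.9,interpolation=cv2.INTER_CUBIC))
E
```

```text
25.4 [456.85062185 197.26633517 201.42276925] [1.79961348e+02 8.03575415e-02 1.73621775e+02]
```

View pics/w7c.png

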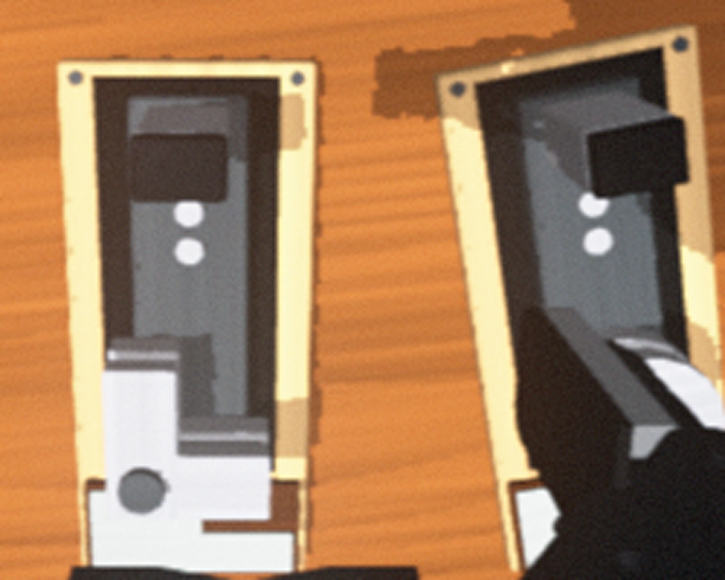

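```bash
cat > m6.py <<'E'
from h import *
import pickle
np.set_printoptions(precision=1,suppress=True)
ci=pickle.load(open('w7.pkl','rb'))
c=lambda L:[(200+x/2.9,150+y/2.9) for x,y in L]
def ang(a):return round(float(np.degrees(np.arctan2(a[1],a[0]))),1)
def post(q):
    p=cast(ci,c(q),72)[:,:2];print('post',p.mean(0),[round(float(np.hypot(*(p[i]-p[j]))),1) for i,j in((0,1),(2,3),(0,3),(1,2))],'ang',ang(p[3]-p[0]),ang(p[2]-p[1]),ang(p[1]-p[0])-90);return p.mean(0)
def board(q):
    b=cast(ci,c(q),10)[:,:2];m=(b[0]+b[1])/2;print('board near',m,np.hypot(*(b[1]-b[0])),ang(b[1]-b[0])-90,[ang(b[3]-b[0]),ang(b[2]-b[1])] if len(b)>2 else '')
def bar(q):
    e=cast(ci,c(q),22)[:,:2];print('bar nearmid',(e[0]+e[1])/2,ang(e[1]-e[0])-90,'len ang',[ang(e[3]-e[0]),ang(e[2]-e[1])] if len(e)>2 else '')
def dots(q):
    e=cast(ci,c(q),22)[:,:2];print('dots',e,ang(e[1]-e[0]))
print('notch');post([(131,135),(228,133),(227,200),(132,202)]);board([(57,62),(317,62),(300,560),(83,560)]);bar([(128,97),(247,97),(247,415),(135,335)]);dots([(189,213),(189,251)])
print('round');post([(588,136),(684,117),(688,181),(594,198)]);board([(437,76),(695,27)]);bar([(518,100),(640,80)]);dots([(594,204),(598,242)])
E
python3 m6.py
```

```text
notch
post [461.5 177.1] [29.7, 29.7, 21.4, 21.4] ang -7.3 -7.4 -5.099999999999994
board near [437.6 178.8] 95.72171147950232 -6.400000000000006 [-6.4, -7.1]
bar nearmid [448.5 178.3] -6.400000000000006 len ang [-6.6, -6.3]
dots [[491.8 173.3]
 [506.6 171.5]] -7.2
round
post [474.2 318.1] [29.3, 29.2, 20.2, 20.6] ang 4.6 4.2 5.299999999999997
board near [449.2 317.2] 94.77819687145478 4.599999999999994 
bar nearmid [461.5 317.8] 3.200000000000003 len ang 
dots [[504.9 322.7]
 [520.  324. ]] 5.0
```

```bash
python3 -c "
from h import *
plan((456.8,197.2,200.8,173.6),[(474.5,318.5,110,185.1,42),(474.5,318.5,30.5,185.1,27)])"
```

```text
7 rows: [-1,31,23,0,0,-0.05,-3,30,23,0,0,-0.05,-4,30,22,0,0,-0.05,-5,31,23,0,0,-0.051,0,0,26,0,0,0,0,0,27,0,0,0,0,0,26,0,0,0]
end [474.3 318.8  30.8] 185.12
```

Request:
carry_out(
  commands=[-1, 31, 23, 0, 0, -0.05, -3, 30, 23, 0, 0, -0.05, -4, 30, 22, 0, 0, -0.05, -5, 31, 23, 0, 0, -0.051, 0, 0, 30, 0, 0, 0, 0, 0, 29, 0, 0, 0, 0, 0, 15, 0, 0, 0, 0, 0, 5, 0, 0, 0, 0, 0, 0, 0, 0, 0],
)

```text
time: 26.35
eef_pos: [474.0, 318.2, 30.5]
eef_rot: [-180.0, -0.0, -174.9]
ft_force: [-0.7, 0.5, 0.3]
width: 85.0
```

Request:
carry_out(
  commands=[0, 0, 0, 0, 0, 0, 0, 0, 0, 0, 0, 0, 0, 0, 0, 0, 0, 0, 0, 0, 0, 0, 0, 0, 0, 0, 0, 0, 0, 0, 0, 0, 0, 0, 0, 0, 0, 0, 0, 0, 0, 0],
  gripper=20,
  newtons=100,
)

```text
time: 27.05
eef_pos: [474.4, 318.9, 31.6]
eef_rot: [180.0, 0.1, -174.9]
ft_force: [-1.3, 0.5, 6.2]
width: 28.8
```

```bash
python3 -c "
from h import *
plan((474.3,318.8,30.8,185.12),[(474.3,318.8,60,185.1,10),(474.3,310,130,184.8,36),(485.3,-29.6,130,176.5,43)])
plan((485.3,-29.6,130,176.5),[(485.3,-29.6,70,176.5,20),(485.3,-29.6,38,176.5,11)])"
```

```text
13 rows: [0,0,-10,0,0,0,0,0,-10,0,0,0,0,0,-9,0,0,0,0,-4,-35,0,0,0.003,1,-5,-35,0,0,0.003,2,-42,0,0,0,0.018,1,-42,0,0,0,0.018,1,-43,0,0,0,0.018,0,-42,0,0,0,0.018,-1,-43,0,0,0,0.018,-2,-42,0,0,0,0.018,-2,-43,0,0,0,0.018,-3,-42,0,0,0,0.018]
end [485.  -29.4 129.8] 176.53
6 rows: [0,0,20,0,0,0,0,0,20,0,0,0,0,0,20,0,0,0,0,0,11,0,0,0,0,0,10,0,0,0,0,0,11,0,0,0]
end [485.3 -29.6  38. ] 176.5
```

Request:
carry_out(
  commands=[0, 0, -10, 0, 0, 0, 0, 0, -10, 0, 0, 0, 0, 0, -9, 0, 0, 0, 0, -4, -35, 0, 0, 0.003, 1, -5, -35, 0, 0, 0.003, 2, -42, 0, 0, 0, 0.018, 1, -42, 0, 0, 0, 0.018, 1, -43, 0, 0, 0, 0.018, 0, -42, 0, 0, 0, 0.018, -1, -43, 0, 0, 0, 0.018, -2, -42, 0, 0, 0, 0.018, -2, -43, 0, 0, 0, 0.018, -3, -42, 0, 0, 0, 0.018, 0, 0, 0, 0, 0, 0, 0, 0, 0, 0, 0, 0],
)

```text
time: 28.55
eef_pos: [484.5, -30.4, 130.2]
eef_rot: [180.0, 0.0, 176.4]
ft_force: [-0.1, -0.0, -6.2]
width: 29.0
```

Request:
carry_out(
  commands=[0, 0, 20, 0, 0, 0, 0, 0, 20, 0, 0, 0, 0, 0, 20, 0, 0, 0, 0, 0, 11, 0, 0, 0, 0, 0, 10, 0, 0, 0, 0, 0, 10, 0, 0, 0, 0, 0, 0, 0, 0, 0, 0, 0, 0, 0, 0, 0],
)

```text
time: 29.35
eef_pos: [484.9, -29.5, 39.2]
eef_rot: [-180.0, 0.0, 176.5]
ft_force: [0.3, -1.0, -6.9]
width: 29.3
```

```bash
python3 - <<'E'
from h import *
o=telemetry.observe();print(o['time'],o['eef_pos'],o['eef_rot'],o['ft_force'])
im=snap('scene','s9.png')[:,:,::-1];cv2.imwrite('pics/s9c.png',cv2.resize(im[160:310,210:410],None,fx=4,fy=4,interpolation=cv2.INTER_CUBIC))
E
```

```text
29.35 [484.91343772 -29.51282466  39.17758808] [-1.79998576e+02  1.38324353e-02  1.76522347e+02] [ 0.27364899 -0.9867737  -6.9241366 ]
```

View pics/s9c.png

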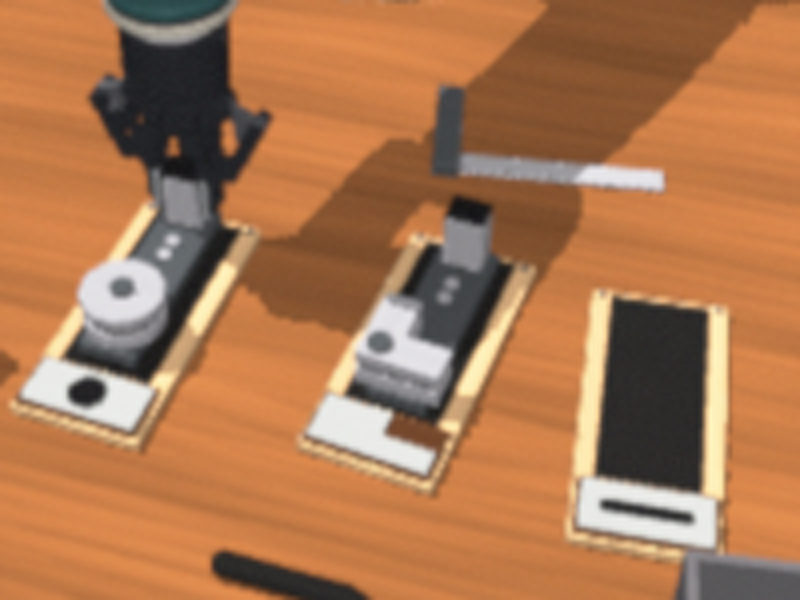

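Request:
carry_out(
  commands=[0, 0, 3, 0, 0, 0, 0, 0, 3, 0, 0, 0, 0, 0, 1, 0, 0, 0, 0, 0, 0.5, 0, 0, 0, 0, 0, 0, 0, 0, 0, 0, 0, 0, 0, 0, 0],
)

```text
time: 30.0
eef_pos: [484.9, -29.6, 31.7]
eef_rot: [-180.0, 0.0, 176.5]
ft_force: [-4.4, -0.1, 1.5]
width: 29.0
```

Request:
carry_out(
  commands=[0, 0, 0.5, 0, 0, 0, 0, 0, 0, 0, 0, 0],
)

```text
time: 30.2
eef_pos: [484.8, -29.6, 31.7]
eef_rot: [-180.0, 0.0, 176.5]
ft_force: [-8.7, 0.8, 9.3]
width: 28.9
```

Request:
carry_out(
  commands=[0, 0, 0, 0, 0, 0, 0, 0, 0, 0, 0, 0, 0, 0, 0, 0, 0, 0, 0, 0, 0, 0, 0, 0, 0, 0, 0, 0, 0, 0],
  gripper=85,
)

```text
time: 30.7
eef_pos: [484.8, -29.6, 30.8]
eef_rot: [-180.0, 0.0, 176.5]
ft_force: [0.4, -0.1, -0.8]
width: 84.9
```

Request:
carry_out(
  commands=[0, 0, -30, 0, 0, 0, 0, 0, -30, 0, 0, 0, 0, 0, -30, 0, 0, 0, 8, 10, -40, 0, 0, 0, 8, 10, -40, 0, 0, 0, 0, 0, 0, 0, 0, 0, 0, 0, 0, 0, 0, 0],
)

```text
time: 31.4
eef_pos: [470.2, -8.5, 201.5]
eef_rot: [-180.0, 0.1, 176.5]
ft_force: [0.5, -0.9, -1.0]
width: 84.8
```

```bash
python3 - <<'E'
from h import *
import pickle
o=telemetry.observe();print(o['time'],o['eef_pos'],o['eef_rot'])
ci=imaging.camera_info('wrist'); pickle.dump(ci,open('w8.pkl','wb')); im=snap('wrist','w8.png')[:,:,::-1]
cv2.imwrite('pics/w8c.png',cv2.resize(im[150:350,180:430],None,fx=2.9,fy=2.9,interpolation=cv2.INTER_CUBIC))
snap('scene','f_scene.png');snap('side','f_side.png')
E
```

```text
31.4 [470.22680898  -8.51571072 201.54927849] [-1.79997569e+02  1.13132481e-01  1.76541405e+02]
```

View pics/w8c.png

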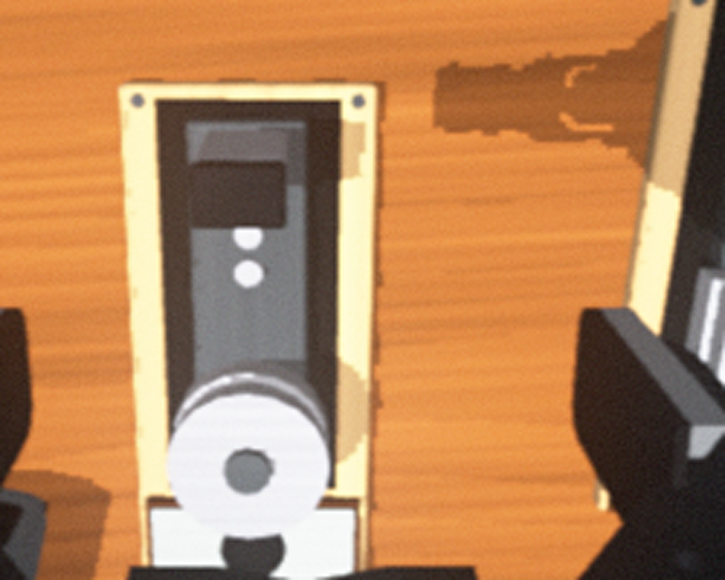

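View pics/f_scene.png

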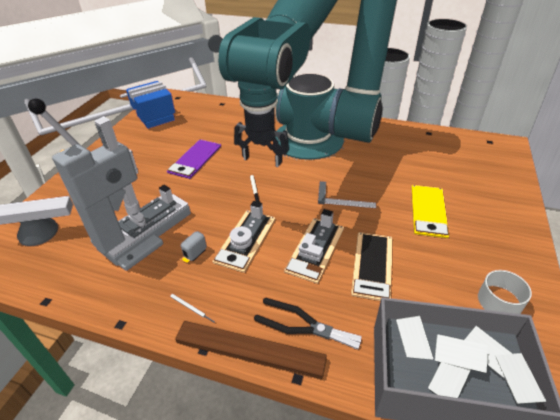

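View pics/f_side.png

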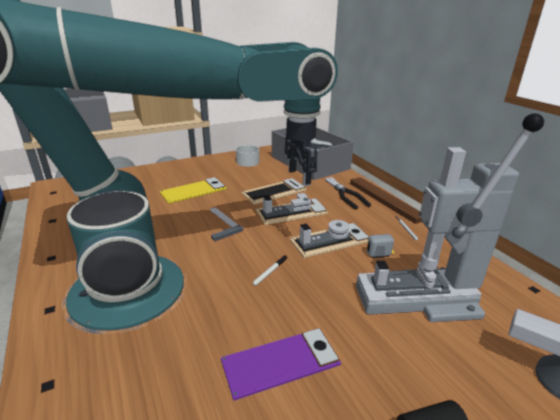

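```bash
sed -e 's/w7/w8/; s/200+x/180+x/' -e '/^print/d' m6.py > m7.py; cat >> m7.py <<'E'
print('round');post([(189,162),(286,161),(286,227),(190,226)]);board([(120,87),(377,86),(371,560),(143,560)]);bar([(186,122),(306,122),(306,360),(193,360)]);dots([(248,237),(248,273)])
E
python3 m7.py
```

```text
round
post [484.5 -29.1] [30.0, 30.2, 20.8, 21.4] ang -4.4 -3.7 -2.799999999999997
board near [461.2 -27.5] 95.32281441984765 -3.200000000000003 [-3.6, -2.9]
bar nearmid [472.  -28.6] -3.4000000000000057 len ang [-3.7, -3.4]
dots [[515.8 -31.1]
 [530.2 -32.2]] -4.3
```

```bash
python3 -c "
from h import *
print(arm.hand_in()); print(telemetry.observe()['time'])"
```

```text
the job is handed in; nothing more can be done
None
the job is handed in; nothing more can be done
```

The job is handed in: the slot die is home in the press, the round-hole and corner-notch dies are on their own boards, and the slot board is empty. The robot clock read about 31.5 s against the 118 s limit.

**What I did, in order:**
1. I drew the round-hole die level out of the press and parked it on the empty slot board.
2. I slid the slot die in between the guides until it met the back stop at about 12–16 N, then lowered it onto the bolster and released it.
3. I moved the corner-notch die to its board.
4. I moved the round-hole die from the slot board to its own board.

**Last checks:**
- **Slot die:** it was square and centred between the guides in a close look after release. Its near edge measured about 23 mm from the bolster edge, where fully home is 23 mm. The final side and scene views show it still there.
- **Corner-notch die:** within about 1 mm of its place, with yaw matching the board.
- **Round-hole die:** within about 1 mm of its place, yaw within about 0.5°.
- **Rest of the scene:** the tape measure and the purple and yellow look-alikes stand where they were, and the gripper was clear of everything.

**Disagreements:**
- My first scene-camera and side-camera post positions differed by up to about 15 mm, so I used the wrist camera, which agreed with the grasps to about 1.5 mm.
- The first wide view put the corner-notch die's yaw at -9°. The close view gave -5°, and I used that.

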